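# Stir the ceramic beads through the sieve

## Robot

A 7-joint arm with a two-finger parallel gripper is mounted at the origin on the work surface. World frame = base frame: x ahead of the robot, y to its left, z up, the work surface at z = 0. Lengths are in mm, angles in rad, forces in N, time in s.
With the tool pointing down it reaches from about 400 to 850 mm from the base axis. Payload 4.5 kg.
Tool frame: the origin (TCP) lies at the very end of the fingers, on their centre line; the grasp point (between the pads) lies 19 mm behind it; z points along the fingers, y is the direction in which the jaws open and shut (so a half turn about z gives the same grasp; the last joint's range is limited). The gripper opens to 88 mm and grips with 3 to 60 N. Pads are 18 mm wide; open, the fingers measure 123 mm over their backs; the gripper's body (75 mm by 187 mm) begins 45 mm behind the grasp point.
Start: joints at [-1.21, 0.689, -0.195, 1.565, 0.157, 0.902, -0.215], TCP at [200.615, 591.955, 204.143] pointing down, gripper open.
Joint ranges: [-3.01, 3.01], [-0.46, 2.08], [-1.47, 1.51], [0.13, 2.56], [-1, 4.14], [0.04, 2.09], [-2.66, 2.66]. Speed limits (rad/s): [2.57, 2.57, 3.14, 3.14, 3.14, 3.14, 3.14].

## Interface

Orientations are given as a 3x3 rotation matrix whose columns are the frame's x, y, z axes.
In Python, from bench import robot, eyes gives the robot as it stands.
- The arm moves only by the tool step_arm, never from a script. Its argument "increments" is a list that holds one entry, the list of rows, each a list of 4 numbers: the shift along the tool's x, y, z in cm, then the turn about the tool's z in degrees. In form: [[[x, y, z, turn], ...]]. A call has 1 to 12 rows; each row is the pose to reach, as a shift and turn from the pose commanded when the call began, along the tool's axes at that moment; what a row does not reach only later rows make up. A row lasts 1/10 s, in which the tool goes at most 50 mm and 8.59 degrees, less where a joint would pass 70% of its speed; a pose out of reach is approached as far as the arm can. A call with a gripper value outside its range is refused whole. "gripper" is the opening, from -1 (shut) to 1 (fully open), set as the call begins (left out, the last holds). The fingers move at their own pace and stop on an object; "grip_force" is the grip in N (left out, the last holds). Time passes only in rows, so rows that repeat a pose let the fingers close. It gives the time, the measured TCP pose, the force and the opening at its end, in the units of the state.
- robot.read_state(): the state, without advancing time (a new reading comes with each control period).
- eyes.read_camera(name): name is "side" or "top" or "wrist"; returns the picture (420x560x3 uint8, blue, green, red); there is no depth.
- eyes.camera_model(name): a dict with "fx", "fy", "cx", "cy" (pixels), "dist" ([k1, k2, p1, p2, k3] as OpenCV has them; the pictures are not rectified), "position" and "orientation" of the camera in the world. Camera axes: x right, y up, looking along -z (the intrinsics and any distortion apply to the point x, -y, -z); pixel columns grow to the right and rows downward; lengths in mm; the calibration is good to about 2 mm. A picture is of the moment at which its call begins: read the wrist's pose just before it. camera_model takes no time and is no camera call; for the wrist camera it gives the pose at the moment of the call.
- robot.finish_job(): hands the job in, once; it reports no verdict.
Trained networks look in the newest picture that a camera, given by its name, has taken for a name from the list of things; names that differ only in an ending like _2 or _b are one class to them, and where a whole thing is asked for, a point or a joint stands for the part that bears it (a point fixed in the world has none). Each returns a list of dicts, best first, with "score" (0 to 1); they miss things now and then, are a little off and sometimes report something else, mostly with a low value. They report only what shows in the picture. A call takes as long as a camera call. They do not tell look-alikes from the thing itself.
- eyes.boxes_of(camera, thing): "box" ([left, top, width, height] in pixels, round what is visible of it).
- eyes.masks_of(camera, thing): "pixels" (420x560 bool, what is visible of it) and "box" ([left, top, width, height] in pixels, round what is visible of it).
- eyes.place_of(camera, thing): "at" ([row, column] in pixels: a listed point, or the origin of a listed thing).
The state is a dict: "clock": time; "joints": joint angles; "joint_velocities": joint speeds; "effort": joint torques, N m; "tool_pos": TCP position; "tool_rot": TCP orientation; "ft_force": force on the tool from outside, world axes, zero at the start; "moment": the same for the moment, N m; "finger_gap": finger opening in mm.
Only numpy, scipy, OpenCV 4.12 (cv2) and the standard library are available. Lean on these libraries where they do the work, as an engineer would, in place of code of your own. Each camera call takes 0.05 s, during which the arm holds its last target. There are 200 camera calls.

## Task

Take the stirring rod from its stand, slant it in under the inspection camera and stir the ceramic beads on the sieve plate with it until all five small round beads have dropped through into the catch box, while the two large ones stay in the sieve. Do not touch the beads with the fingers, press hard on the sieve, knock the camera or disturb the other things on the bench. Then put the rod back upright in its stand and let go.

Things in the scene. Friction and masses are not known exactly. Their poses are not given: they have to be found in the camera images.
- station: Fixed sieving station: square open-topped aluminium sieve box, 138 mm outside, 128 mm inside (walls 5 mm), rim 72 mm above the bench. Origin at bench level under the middle of the sieve; x, y along the box walls, z up. Below the perforated plate is a closed catch box, floor 6 mm above the bench. A round 22 mm column stands at x +112, y +65 mm, 346 mm tall, and carries the camera.
- plate_mid (a point): Middle of the level steel plate's top, 56 mm above the bench, axes as the station's; plate 6 mm thick, walls rise 16 mm above it. 8 square holes, 28 mm wide, centred at x, y of -48, 0, +48 mm in all combinations but the middle one: the middle is closed (68 mm square), and closed strips 20 mm wide run between the holes to the walls.
- inspection_camera: Fixed camera head: a box 60 x 60 x 50 mm over the middle of the sieve; origin at the middle of its underside, 190 mm above the plate. A 28 mm cylinder rises 60 mm above it; a 16 mm bar, 78 mm above this origin, joins it to the column. It leaves no room for an upright rod or gripper over the middle of the sieve. Must not be knocked.
- rod: White ceramic stirring rod, a plain round bar 18 mm in diameter and 200 mm long, 84 to 168 g, blunt tapered lower end (12 mm flat). Origin at the centre of its lower end, z along the rod towards its upper end. Starts upright in its stand, where it may lean a few degrees. It can pivot between the fingers if its lower end is pushed hard.
- rod_stand: Fixed grey plastic stand for the rod: a flared tube 66 mm tall, bore 24 mm in diameter, mouth flaring to 40 mm over the top 11 mm, foot 60 mm in diameter, inner floor 8 mm above the bench. Origin at bench level on its axis. It stands left or right of the sieve.
- small0_center (a point): Centre of a small round ceramic bead, 15 mm in diameter, 10 to 14 g. Starts on the middle of the sieve plate; it rolls and passes through the plate's holes.
- small1_center (a point): Centre of a small round ceramic bead, 15 mm in diameter, 10 to 14 g. Starts on the middle of the sieve plate; it rolls and passes through the plate's holes.
- small2_center (a point): Centre of a small round ceramic bead, 15 mm in diameter, 10 to 14 g. Starts on the middle of the sieve plate; it rolls and passes through the plate's holes.
- small3_center (a point): Centre of a small round ceramic bead, 15 mm in diameter, 10 to 14 g. Starts on the middle of the sieve plate; it rolls and passes through the plate's holes.
- small4_center (a point): Centre of a small round ceramic bead, 15 mm in diameter, 10 to 14 g. Starts on the middle of the sieve plate; it rolls and passes through the plate's holes.
- large0: Large ceramic bead, a puck 38 mm in diameter and 20 mm tall with bevelled edges, 30 to 65 g; origin at the centre of its flat underside as it lies at the start. Starts on the sieve plate; it cannot pass the holes, though it may tip into one.
- large1: Large ceramic bead, a puck 38 mm in diameter and 20 mm tall with bevelled edges, 30 to 65 g; origin at the centre of its flat underside as it lies at the start. Starts on the sieve plate; it cannot pass the holes, though it may tip into one.
- tube_rack: Orange tube rack, 70 x 130 x 46 mm, origin under its centre. Loose bystander.
- dish: Steel bowl, 90 mm across, 28 mm high, origin under its centre. Loose bystander.
- reagent_bottle: Amber bottle, 56 mm across, 120 mm tall, origin under its centre. Loose bystander.
- jar: White jar, 60 mm across, 70 mm tall, origin under its centre. Loose bystander.
- pipette: Pipette lying on the bench, about 260 mm long along its x, 24 mm thick; origin on the bench about its middle. Loose bystander.
Not all that is in view belongs to the job. What is shaped like the large0 but purple or turquoise is not meant.

How it is judged:
By the outcome, as a careful person would: the job done as asked, in the order asked, and still so for the second after the job is handed in, with the robot touching nothing.
It also fails if it takes over 72 s, if anything falls off the work surface, if the arm or the gripper's body presses on something with over 40 N, if the wrist force passes 120 N, or if a joint passes its speed limit or range.

## Working session

There is one attempt and no reset: what is moved stays moved. The work goes in short steps, Python scripts to look and compute and a tool call to move; the robot and the scene stay as the last step left them, time stands still between calls to the robot, and variables do not carry over. Pictures are saved under pics/ and viewed, about 8 in all and at most 12, crops included, and the job is handed in when it is done.

Besides the shell and the picture viewer there is one more tool, called after "Request:" by a JSON object that holds its "fn" and its "kwargs", one argument or row to a line. step_arm: Moves the arm, as the interface text tells. Its arguments: {"type":"object","properties":{"increments":{"type":"array"},"gripper":{"type":"number"},"grip_force":{"type":"number"}},"required":["increments"]}

```bash
ls; mkdir -p pics; cat > h.py <<'E'
import numpy as np, cv2
from bench import robot, eyes
def ray(m,uv):
    K=np.array([[m['fx'],0,m['cx']],[0,m['fy'],m['cy']],[0,0,1.]])
    p=cv2.undistortPoints(np.array([[uv]],float),K,np.array(m['dist'],float))[0,0]
    R=np.array(m['orientation']);d=R@np.array([p[0],-p[1],-1.]);return np.array(m['position'],float),d
def at_z(m,uv,z):
    o,d=ray(m,uv);return o+d*(z-o[2])/d[2]
def proj(m,P):
    K=np.array([[m['fx'],0,m['cx']],[0,m['fy'],m['cy']],[0,0,1.]])
    c=np.array(m['orientation']).T@(np.array(P,float)-m['position']);c=c*[1,-1,-1]
    return cv2.projectPoints(c.reshape(1,3),np.zeros(3),np.zeros(3),K,np.array(m['dist'],float))[0].ravel()
def tri(obs):
    A=np.zeros((3,3));b=np.zeros(3)
    for m,uv in obs:
        o,d=ray(m,uv);d=d/np.linalg.norm(d);P=np.eye(3)-np.outer(d,d);A+=P;b+=P@o
    x=np.linalg.solve(A,b);return x,[np.linalg.norm(proj(m,x)-uv) for m,uv in obs]
E
python3 - <<'E'
from h import *
np.set_printoptions(precision=1,suppress=True)
ims=[]
for c in ['side','top']:
    im=eyes.read_camera(c);cv2.imwrite(f'pics/{c}0.png',im)
    m=eyes.camera_model(c);print(c,np.array(m['position']),np.array(m['orientation']),m['fx'])
    for t in ['station','plate_mid','inspection_camera','rod','rod_stand','small0_center','large0','tube_rack','dish','reagent_bottle','jar','pipette']:
        r=eyes.place_of(c,t)
        print(t,[(round(a['score'],2),[round(float(a['at'][1])),round(float(a['at'][0]))]) for a in r[:6]])
E
```

```text
pics
side [459.9 694.9 989.7] [[-1.   0.1 -0.1]
 [-0.1 -0.8  0.6]
 [ 0.   0.6  0.8]] 474.38013873158184
station [(0.75, [284, 228]), (0.27, [352, 210])]
plate_mid [(0.72, [284, 221]), (0.37, [292, 210])]
inspection_camera [(0.64, [286, 169]), (0.36, [286, 216])]
rod []
rod_stand [(0.63, [297, 177]), (0.3, [281, 211])]
small0_center [(0.44, [284, 220]), (0.22, [283, 207])]
large0 [(0.59, [296, 222]), (0.57, [320, 187]), (0.51, [272, 218]), (0.5, [282, 307])]
tube_rack [(0.62, [263, 353])]
dish [(0.66, [280, 211]), (0.62, [330, 320])]
reagent_bottle [(0.62, [207, 170])]
jar [(0.68, [169, 317]), (0.51, [285, 167])]
pipette [(0.67, [349, 208])]
top [ 386.1   16.  1034.1] [[-0.   1.  -0.2]
 [-1.  -0.   0. ]
 [-0.   0.2  1. ]] 441.34647808000466
station [(0.93, [314, 240]), (0.58, [328, 239])]
plate_mid [(0.72, [318, 234])]
inspection_camera [(0.95, [319, 214]), (0.38, [314, 237])]
rod [(0.74, [404, 236])]
rod_stand [(0.77, [407, 234])]
small0_center [(0.33, [314, 236])]
large0 [(0.77, [312, 248]), (0.75, [222, 247]), (0.72, [390, 273])]
tube_rack [(0.89, [175, 242])]
dish [(0.75, [219, 300]), (0.41, [175, 242])]
reagent_bottle [(0.64, [388, 132])]
jar [(0.66, [195, 151])]
pipette [(0.58, [365, 308])]
```

View pics/side0.png

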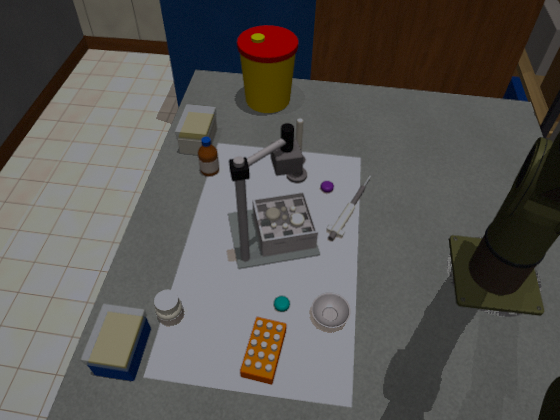

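View pics/top0.png

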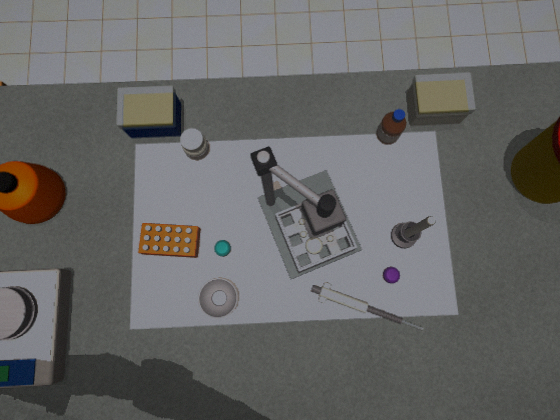

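The side view shows the sieve at about (285,222), the rod and stand at (298,160), the turquoise and purple decoy pucks at (282,303) and (327,187), and the arm on the right. The top view shows the sieve at (315,238), the camera head at (322,212), the column foot near (268,200) with its top at (264,160), and the stand at (405,236) with the rod leaning right in the image (parallax). The decoys at (222,247) and (391,275) are outside the sieve.

```bash
python3 - <<'E'
from h import *
np.set_printoptions(precision=1,suppress=True)
a=cv2.imread('pics/side0.png')[110:280,215:385];b=cv2.imread('pics/top0.png')[160:300,245:445]
a=cv2.resize(a,(580,580),interpolation=3);cv2.imwrite('pics/c1a.png',a);
b=cv2.resize(b,(800,560),interpolation=3);cv2.imwrite('pics/c1b.png',b)
mt=eyes.camera_model('top');ms=eyes.camera_model('side')
print('plate',at_z(mt,(318,234),56),at_z(ms,(284,221),56))
print('station',at_z(mt,(314,240),0),at_z(ms,(284,228),0))
print('stand',at_z(mt,(407,234),0),at_z(ms,(297,177),0))
print('cam',tri([(mt,(319,214)),(ms,(286,169))]))
print('rodtop',tri([(mt,(431,220)),(ms,(300,122))]))
print('coltop',tri([(mt,(264,157)),(ms,(239,163))]))
for n,t in [('bottle',(388,132)),('jar',(195,151)),('dish',(219,300)),('rack',(175,242)),('pip',(365,308))]: print(n,at_z(mt,t,0))
print({k:v for k,v in robot.read_state().items() if k in('tool_pos','tool_rot','clock')})
E
```

```text
plate [526.4 -61.7  56. ] [533.1 -49.1  56. ]
station [520.6 -55.9   0. ] [534.5 -70.3   0. ]
stand [ 525.2 -275.     0. ] [ 520.7 -260.9    0. ]
cam (array([534.8, -50.9, 239.8]), [np.float64(1.0765629225545863), np.float64(0.8847391255397489)])
rodtop (array([ 522.8, -267.4,  198.1]), [np.float64(0.3668034308925277), np.float64(0.27088364198944886)])
coltop (array([617.6,  42.1, 336.3]), [np.float64(0.5400130302963536), np.float64(0.4547509290712238)])
bottle [ 780.9 -254.1    0. ]
jar [753.6 223.5   0. ]
dish [392.8 169.3   0. ]
rack [530.8 270.9   0. ]
pip [ 360.5 -162.4    0. ]
{'clock': 1.3, 'tool_pos': array([200.6, 591.9, 204.1]), 'tool_rot': array([[-0.9,  0.3,  0. ],
       [ 0.3,  0.9,  0. ],
       [ 0. ,  0. , -1. ]])}
```

View pics/c1b.png

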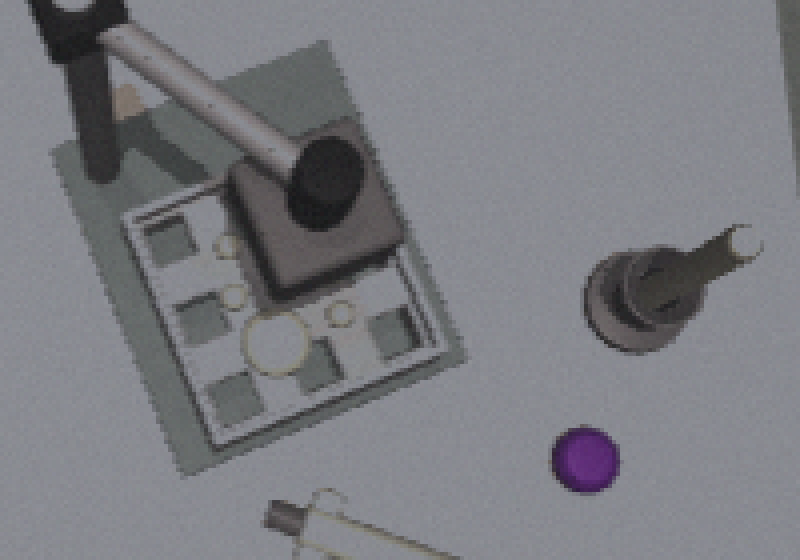

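View pics/c1a.png

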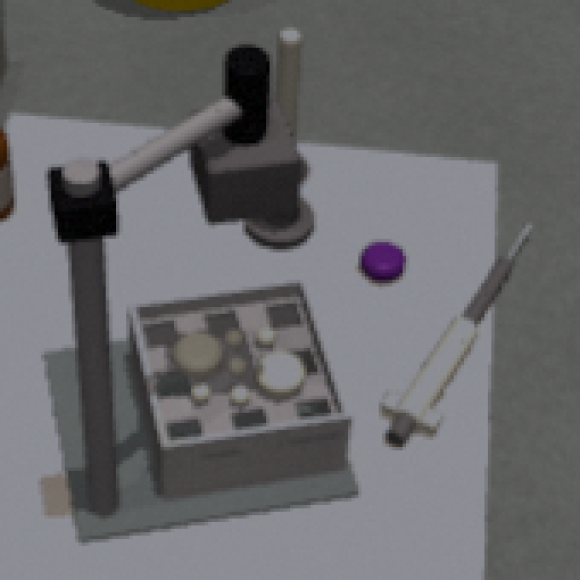

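The crops show the sieve with all eight holes. In the top crop, holes are visible at (170,242), (200,317), (232,397), (318,365) and (395,333), and the white puck is at (276,342). The side crop shows two pucks at (198,352) and (280,370), and five small beads at (233,338), (265,338), (237,364), (201,392) and (240,396). Purple and turquoise pucks are outside the sieve, so they are not meant. Next I'll fit the station pose and the rod and stand axis.

```bash
cat > fit.py <<'E'
from h import *
from scipy.optimize import least_squares
np.set_printoptions(precision=1,suppress=True)
mt=eyes.camera_model('top');ms=eyes.camera_model('side')
S=lambda u,v:np.array([215+u/3.412,110+v/3.412]); T=lambda u,v:np.array([245+u/4,160+v/4])
def W(p,L):
    c,s=np.cos(p[2]),np.sin(p[2]);return np.array([p[0]+c*L[0]-s*L[1],p[1]+s*L[0]+c*L[1],L[2]])
# top image up=+x, left=+y ; column (+112,+65) is at upper left
q=69
def run(k):
    R=[np.pi/2*k]
    obs=[]
    return obs
top=[T(122,212),T(215,447),T(447,350)]; sid=[S(130,308),S(303,286),S(352,420),S(160,440)]
top_w=[at_z(mt,c,72) for c in top];sid_w=[at_z(ms,c,72) for c in sid]
print('top corners',np.array(top_w));print('side corners',np.array(sid_w))
col=tri([(mt,T(75,0)),(ms,S(82,172))]);print('col',col)
cs=[(-q,-q,72),(-q,q,72),(q,-q,72),(q,q,72)]
def res(p):
    r=[]
    for m,l in((mt,top),(ms,sid)):
        P=[proj(m,W(p,c)) for c in cs]
        for uv in l: 
            d=[uv-x for x in P]; r+=list(min(d,key=np.linalg.norm))
    r+=list(.5*(proj(mt,W(p,(112,65,346)))-T(75,0)))+list(.5*(proj(ms,W(p,(112,65,346)))-S(82,172)))
    return r
best=min((least_squares(res,[528,-55,a]) for a in np.arange(-3.1,3.1,.3)),key=lambda s:s.cost)
p=best.x;print('station',p[:2],np.degrees(p[2]),best.cost,np.array(best.fun))
def loc(w):
    c,s=np.cos(p[2]),np.sin(p[2]);d=w[:2]-p[:2];return np.array([c*d[0]+s*d[1],-s*d[0]+c*d[1]])
for n,u,z in [('L',(198,346),76),('L',(282,366),76),('s',(233,338),63.5),('s',(265,338),63.5),('s',(237,364),63.5),('s',(201,392),63.5),('s',(240,396),63.5)]:
    w=at_z(ms,S(*u),z);print('side',n,w[:2],loc(w))
for n,u,z in [('L',(276,342),76),('s',(227,246),63.5),('s',(233,297),63.5),('s',(340,314),63.5)]:
    w=at_z(mt,T(*u),z);print('top',n,w[:2],loc(w))
print('hole',[loc(at_z(mt,T(*u),56)) for u in [(170,242),(200,317),(232,397),(318,365),(395,333)]])
print('rodtop',tri([(mt,T(743,241)),(ms,S(289,36))]), 'foot',at_z(mt,T(632,302),3),at_z(ms,S(280,222),3),'mouth',at_z(mt,T(663,287),66))
E
python3 fit.py
```

```text
top corners [[ 575.3   31.    72. ]
 [ 444.   -13.9   72. ]
 [ 490.7 -142.9   72. ]]
side corners [[ 619.   -92.6   72. ]
 [ 492.2 -133.6   72. ]
 [ 444.9  -10.9   72. ]
 [ 577.5   26.1   72. ]]
col (array([614. ,  42.3, 342.2]), [np.float64(1.5148904781829806), np.float64(1.2720956102707959)])
station [532.6 -55.1] 19.350676560502748 10.829792293133908 [ 0.8 -0.2  0.5  0.3 -0.1 -0.2  0.3  1.4 -1.1  2.6 -0.2  0.6 -0.7 -2.4
 -0.4 -1.9 -0.2 -0.4]
side L [562.6 -59.8] [ 26.8 -14.4]
side L [499.5 -49.8] [-29.5  16. ]
side s [539.2 -81.6] [ -2.5 -27.2]
side s [515.5 -85. ] [-26.  -22.6]
side s [533.1 -57.1] [-0.1 -2.1]
side s [555.8 -27.3] [31.1 18.6]
side s [527.2 -27.7] [ 4.  27.7]
top L [498.7 -49.9] [-30.2  16.1]
top s [555.  -26.6] [30.6 19.5]
top s [526.2 -28.4] [ 2.9 27.3]
top s [514.1 -87. ] [-28.  -23.9]
hole [array([45.8, 47.6]), array([ 0.2, 47.9]), array([-47.4,  48.3]), array([-48.9,  -2.6]), array([-48.4, -49.2])]
rodtop (array([ 522.5, -264.9,  204.5]), [np.float64(0.2541214368393104), np.float64(0.18724885537942057)]) foot [ 521.7 -264.5    3. ] [ 521.2 -265.8    3. ] mouth [ 521.  -265.2   66. ]
```

Both views agree on the station: (532,-55), yaw 19.4°, with holes landing on ±48 as they should. The stand is at (521.5,-265) with the rod upright. The tool can only stay vertical, so I'll have to slant the rod by pivoting it in the fingers against the stand's mouth.

```bash
cat >> h.py <<'E'
def goto(P,yawdeg=None,st=None):
    """increment (cm, deg) from current pose to TCP P with tool-x heading yawdeg"""
    st=st or robot.read_state();R=np.array(st['tool_rot']);d=R.T@(np.array(P,float)-st['tool_pos'])/10
    y0=np.degrees(np.arctan2(R[1,0],R[0,0]));t=0 if yawdeg is None else -((yawdeg-y0+180)%360-180)
    return np.round(np.r_[d,t],2)
STN=np.array([532.5,-55.]);YAW=np.radians(19.4)
def L2W(l): c,s=np.cos(YAW),np.sin(YAW);return STN+[c*l[0]-s*l[1],s*l[0]+c*l[1]]
def W2L(w): c,s=np.cos(YAW),np.sin(YAW);d=np.array(w)[:2]-STN;return np.array([c*d[0]+s*d[1],-s*d[0]+c*d[1]])
E
python3 - <<'E'
from h import *
np.set_printoptions(precision=3,suppress=True)
s=robot.read_state();R=np.array(s['tool_rot']);m=eyes.camera_model('wrist')
print(R, np.degrees(np.arctan2(R[1,0],R[0,0])),'wristcam in tool',R.T@(np.array(m['position'])-s['tool_pos']),s['finger_gap'])
for P in [(390,150,240),(420,-200,240),(521.5,-265,240),(521.5,-265,164)]: print(P,goto(P,199.4,s))
E
```

```text
[[-0.947  0.321  0.   ]
 [ 0.321  0.947  0.   ]
 [ 0.     0.    -1.   ]] 161.27522803306127 wristcam in tool [  81.731    0.51  -180.95 ] 88.30128613080794
(390, 150, 240) [-32.12 -35.77  -3.59 -38.12]
(420, -200, 240) [-46.2  -67.96  -3.59 -38.12]
(521.5, -265, 240) [-57.9  -70.86  -3.59 -38.12]
(521.5, -265, 164) [-57.9  -70.86   4.01 -38.12]
```

Request:
{"fn": "step_arm", "kwargs": {
  "increments": [
    [[-3.2,-3.6,-3.6,-4],[-6.4,-7.2,-3.6,-8],[-9.6,-10.8,-3.6,-12],[-12.8,-14.4,-3.6,-16],[-16,-18,-3.6,-20],[-19.2,-21.6,-3.6,-24],[-22.4,-25,-3.6,-28],[-25.6,-28.6,-3.6,-32],[-28.8,-32.2,-3.6,-36],[-32.1,-35.8,-3.6,-38.1],[-33.5,-39,-3.6,-38.1],[-35,-42,-3.6,-38.1]]
  ],
  "gripper": 1
}}

```text
clock: 2.5
tool_pos: [397.6, 79.7, 240.2]
tool_rot: [[-0.944, -0.33, 0.0], [-0.33, 0.944, -0.0], [-0.0, -0.0, -1.0]]
ft_force: [0.2, -0.3, 0.0]
finger_gap: 88.1
```

```bash
python3 - <<'E'
from h import *
s=robot.read_state();print(s['clock'],s['tool_pos'],s['joints'])
for P in [(420,-200,240),(521.5,-265,240),(521.5,-265,164)]: print(P,goto(P,199.4,s))
E
```

```text
2.5 [397.60883772  79.73492531 240.23662654] [ 5.68176067e-04  3.73913600e-01 -4.35063888e-01  2.12643005e+00
  2.45309334e-01  6.87766367e-01  1.30845526e+00]
(420, -200, 240) [  7.12 -27.14   0.03  -0.12]
(521.5, -265, 240) [-3.100e-01 -3.663e+01  3.000e-02 -1.200e-01]
(521.5, -265, 164) [ -0.31 -36.63   7.63  -0.12]
```

Request:
{"fn": "step_arm", "kwargs": {
  "increments": [
    [[2,-4.5,0,0],[4,-9,0,0],[5.5,-13.5,0,0],[6.5,-18,0,0],[7,-22.5,0,0],[6,-27,0,0],[4,-30.5,0,0],[2,-33.5,0,0],[0,-36,0,0],[-0.3,-36.6,0,0],[-0.3,-36.6,0,0]]
  ]
}}

```text
clock: 3.6
tool_pos: [521.8, -262.9, 239.6]
tool_rot: [[-0.944, -0.331, -0.0], [-0.331, 0.944, 0.0], [0.0, 0.0, -1.0]]
ft_force: [-0.6, 0.9, -0.1]
finger_gap: 88.4
```

```bash
python3 - <<'E'
from h import *
s=robot.read_state();print(s['clock'],s['tool_pos'],s['joints'])
ms=eyes.camera_model('side');mt=eyes.camera_model('top')
im=[]
for c in('side','top','wrist'):
    i=eyes.read_camera(c);im.append(i)
m=eyes.camera_model('wrist')
for z,p in((66,'mouth'),(208,'rodtop')): print(p,proj(m,(521.5,-265,z)))
a=cv2.resize(im[0][90:230,230:400],(400,330),interpolation=3)
cv2.imwrite('pics/p5.png',np.hstack([a,cv2.resize(im[2],(400,300))[:330] if 0 else cv2.copyMakeBorder(cv2.resize(im[2],(400,300)),0,30,0,0,0)]))
E
```

```text
3.6 [ 521.7630753  -262.86109662  239.62211158] [ 0.61255921  0.60943299 -0.38423017  1.64273127  0.26811348  0.9422004
  2.04026767]
mouth [276.41970886 176.9967557 ]
rodtop [273.9327384  225.09777019]
```

View pics/p5.png

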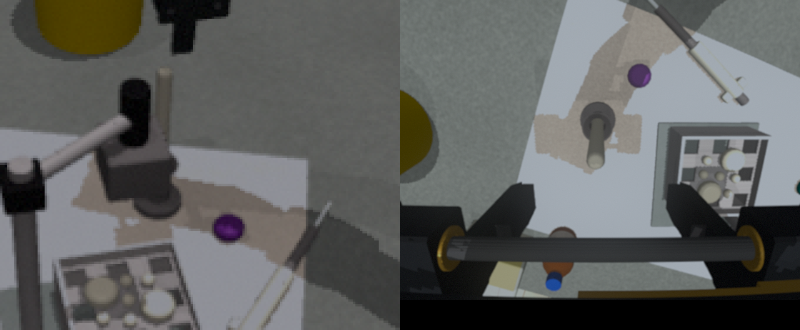

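The wrist view has the rod top at (273,224), within a pixel of the prediction, and the sieve edges line up with the tool. I'll descend and grip.

Request:
{"fn": "step_arm", "kwargs": {
  "increments": [
    [[0,-0.2,2.5,0],[0,-0.2,5,0],[0,-0.2,7.5,0],[0,-0.2,7.6,0],[0,-0.2,7.6,0]]
  ]
}}

```text
clock: 4.25
tool_pos: [521.7, -263.8, 164.6]
tool_rot: [[-0.943, -0.332, -0.001], [-0.332, 0.943, 0.0], [0.001, 0.001, -1.0]]
ft_force: [0.9, 0.1, 0.9]
finger_gap: 88.1
```

Request:
{"fn": "step_arm", "kwargs": {
  "increments": [
    [[0,0,0,0],[0,0,0,0],[0,0,0,0],[0,0,0,0],[0,0,0,0],[0,0,0,0],[0,0,0,0],[0,0,0,0]]
  ],
  "gripper": -1,
  "grip_force": 15
}}

```text
clock: 5.05
tool_pos: [522.2, -264.3, 164.0]
tool_rot: [[-0.943, -0.332, -0.0], [-0.332, 0.943, 0.0], [-0.0, 0.0, -1.0]]
ft_force: [-0.4, 0.1, -0.6]
finger_gap: 26.4
```

Request:
{"fn": "step_arm", "kwargs": {
  "increments": [
    [[0,0,0,0],[0,0,0,0],[0,0,0,0],[0,0,0,0]]
  ]
}}

```text
clock: 5.45
tool_pos: [522.2, -264.3, 164.1]
tool_rot: [[-0.943, -0.332, -0.0], [-0.332, 0.943, 0.0], [0.0, 0.0, -1.0]]
ft_force: [0.5, 0.2, -0.3]
finger_gap: 16.6
```

Request:
{"fn": "step_arm", "kwargs": {
  "increments": [
    [[0,0,-1,0],[0,0,-2,0],[0,0,-3,0],[0,0,-4,0],[0,0,-4.2,0],[0,0,-4.2,0]]
  ]
}}

```text
clock: 6.05
tool_pos: [522.5, -264.5, 206.7]
tool_rot: [[-0.943, -0.332, 0.001], [-0.332, 0.943, -0.0], [-0.001, -0.001, -1.0]]
ft_force: [0.3, -0.2, -1.7]
finger_gap: 16.4
```

Request:
{"fn": "step_arm", "kwargs": {
  "increments": [
    [[1,0,0,0],[2.1,0,0.05,0],[3.1,0,0.15,0],[4.1,0,0.28,0],[5,0,0.45,0],[5.9,0,0.66,0],[5.9,0,0.66,0]]
  ]
}}

```text
clock: 6.75
tool_pos: [464.6, -284.7, 199.1]
tool_rot: [[-0.944, -0.33, -0.002], [-0.33, 0.944, -0.0], [0.002, 0.001, -1.0]]
ft_force: [0.4, 0.1, -0.3]
finger_gap: 16.4
```

```bash
python3 - <<'E'
from h import *
s=robot.read_state();print(s['ft_force'],s['moment'],s['tool_pos'])
i=eyes.read_camera('side');j=eyes.read_camera('top')
cv2.imwrite('pics/p6.png',np.hstack([cv2.resize(i[60:220,220:380],(400,400),interpolation=3),cv2.resize(j[170:330,330:490],(400,400),interpolation=3)]))
E
```

```text
[ 0.44141029  0.12484485 -0.32201272] [ 0.13153737  0.01253702 -0.01305549] [ 464.63639787 -284.68959134  199.08902442]
```

View pics/p6.png

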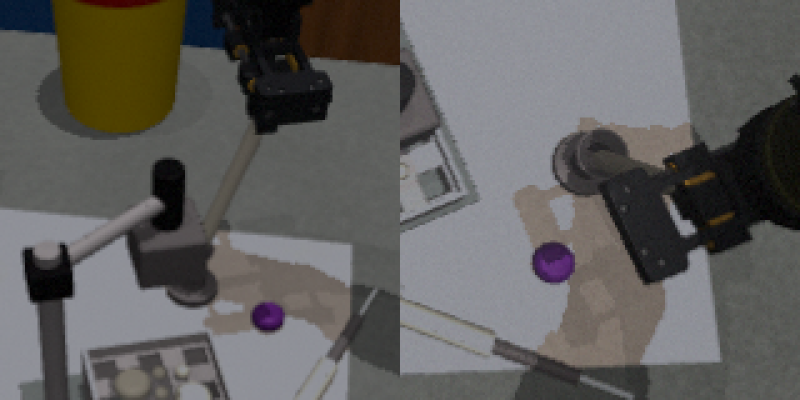

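The rod is pivoting with its tip still in the stand: it runs from the fingers (255,130) to the mouth behind the camera head, and the forces are near zero. I'll continue the arc.

Request:
{"fn": "step_arm", "kwargs": {
  "increments": [
    [[0.9,0,0.25,0],[1.7,0,0.55,0],[2.5,0,0.9,0],[3.3,0,1.3,0],[4.1,0,1.8,0],[5,0,2.3,0],[5.2,0,2.35,0],[5.2,0,2.35,0]]
  ]
}}

```text
clock: 7.65
tool_pos: [417.0, -301.3, 175.8]
tool_rot: [[-0.944, -0.331, -0.0], [-0.331, 0.944, 0.0], [0.0, 0.0, -1.0]]
ft_force: [-0.7, -0.3, -1.0]
finger_gap: 16.5
```

Request:
{"fn": "step_arm", "kwargs": {
  "increments": [
    [[0,0,0,0],[0,0,0,0],[0,0,0,0],[0,0,0,0]]
  ],
  "grip_force": 60
}}

```text
clock: 8.05
tool_pos: [417.8, -301.1, 176.1]
tool_rot: [[-0.943, -0.332, 0.0], [-0.332, 0.943, -0.0], [-0.0, -0.0, -1.0]]
ft_force: [0.3, 0.0, -0.4]
finger_gap: 14.8
```

Request:
{"fn": "step_arm", "kwargs": {
  "increments": [
    [[0.3,0,-0.7,0],[0.6,0,-1.4,0],[0.9,0,-3,0],[0.9,0,-5,0],[0.9,0,-7,0],[0.9,0,-7,0]]
  ]
}}

```text
clock: 8.65
tool_pos: [410.0, -305.3, 248.6]
tool_rot: [[-0.944, -0.331, 0.004], [-0.331, 0.944, -0.003], [-0.003, -0.004, -1.0]]
ft_force: [-0.0, -1.2, -2.1]
finger_gap: 14.8
```

```bash
cat > rodpose.py <<'E'
from h import *
from scipy.optimize import least_squares
np.set_printoptions(precision=1,suppress=True)
# predicted outline given grasp point: fit theta, s with tip places from nets
s=robot.read_state();R=np.array(s['tool_rot']);G=s['tool_pos']-19*R[:,2]
print('G',G,s['clock'],s['ft_force'],s['finger_gap'])
for c in('side','top','wrist'):
    i=eyes.read_camera(c);cv2.imwrite(f'pics/r_{c}.png',i);m=eyes.camera_model(c)
    print(c,'net tip',[(round(a['score'],2),a['at'][::-1]) for a in eyes.place_of(c,'rod')[:2]])
    for th in(30,35,40):
        a=np.radians(th);print(th,[proj(m,G-k*(R[:,0]*np.sin(a)-R[:,2]*np.cos(a))) for k in(165,175,-25)])
E
python3 rodpose.py; python3 - <<'E'
import cv2,numpy as np
s=cv2.imread('pics/r_side.png');w=cv2.imread('pics/r_wrist.png')
cv2.imwrite('pics/p7.png',np.hstack([cv2.resize(s[60:220,220:380],(400,400),interpolation=3),cv2.resize(w[60:340,140:420],(400,400),interpolation=3)]))
E
```

```text
G [ 409.9 -305.2  267.6] 8.65 [-0.  -1.2 -2.1] 14.773872810723757
side net tip [(0.62, [272.7, 230.0]), (0.59, [306.8, 146.6])]
30 [array([311.5, 141.7]), array([309.5, 144.3]), array([353.1,  87.5])]
35 [array([307.3, 140.1]), array([305.1, 142.6]), array([353.7,  87.8])]
40 [array([303.4, 138.2]), array([300.9, 140.6]), array([354.3,  88.2])]
top net tip [(0.87, [422.6, 245.8])]
30 [array([426.8, 242.9]), array([424.4, 241.1]), array([483.4, 284.2])]
35 [array([425.4, 236.9]), array([422.9, 234.9]), array([483.6, 285.3])]
40 [array([424.2, 231.1]), array([421.7, 228.8]), array([483.7, 286.3])]
wrist net tip []
30 [array([277.2, 274. ]), array([277.2, 274.3]), array([274.9, 263.2])]
35 [array([277.2, 289.1]), array([277.2, 289.8]), array([274.9, 258.2])]
40 [array([277.2, 304.3]), array([277.2, 305.6]), array([274.9, 253.3])]
```

View pics/p7.png

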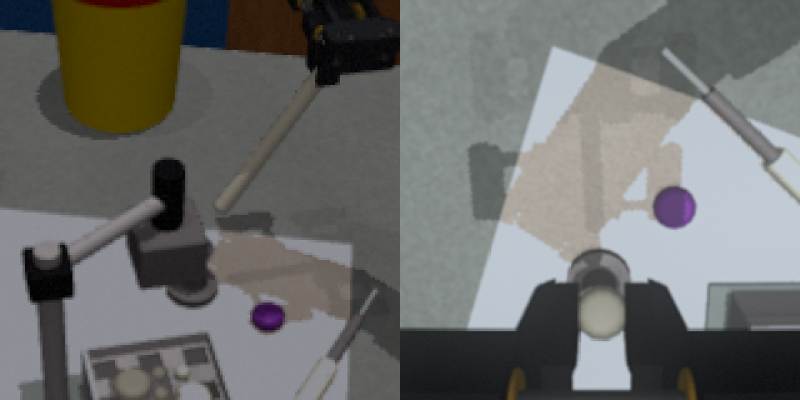

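The side crop shows the rod slanted about 33°, with its tip at about (308,142). I'll get angle and length numerically from the masks.

```bash
cat > rodfit.py <<'E'
from h import *
from scipy.optimize import least_squares
np.set_printoptions(precision=1,suppress=True)
def fit(save=None):
    s=robot.read_state();R=np.array(s['tool_rot']);G=s['tool_pos']-19*R[:,2]
    obs=[]
    for c in('side','top'):
        i=eyes.read_camera(c);m=eyes.camera_model(c)
        if save: cv2.imwrite(f'pics/{save}_{c}.png',i)
        g=proj(m,G)
        for r in eyes.masks_of(c,'rod')[:3]:
            ys,xs=np.nonzero(r['pixels'])
            if len(xs)<30: continue
            P=np.c_[xs,ys].astype(float);mu=P.mean(0);w,v=np.linalg.eigh(np.cov((P-mu).T));d=v[:,1]
            t=(P-mu)@d;e=[mu+d*t.max(),mu+d*t.min()];e.sort(key=lambda q:-np.linalg.norm(q-g))
            print(c,round(r['score'],2),len(xs),'far end',e[0],'near',e[1],'axis',d,'elong',np.sqrt(w[1]/w[0]))
            if np.sqrt(w[1]/w[0])>2.5: obs.append((m,e[0],d)); break
    def ax(th): a=np.radians(th);return -(R[:,0]*np.sin(a)-R[:,2]*np.cos(a))
    def res(p):
        r=[]
        for m,e,d in obs:
            q=proj(m,G+ax(p[0])*p[1]);r+=list(q-e)
        return r
    f=least_squares(res,[33,170]);print('theta,s',f.x,'res',f.fun,'G',G)
    return f.x
if __name__=='__main__': fit('f')
E
python3 rodfit.py
```

```text
side 0.74 414 far end [308.5 146.4] near [346.7  93.2] axis [-0.6  0.8] elong 9.472595287782854
top 0.9 467 far end [421.1 239.9] near [463.6 269.5] axis [-0.8 -0.6] elong 5.392672073501259
theta,s [ 31.5 179.1] res [-0.4  0.2  0.5  0.1] G [ 408.2 -303.8  264. ]
```

θ is about 31.5° and s about 176 mm. A bit more slant is needed to reach the far beads without getting near the camera head, so I'll re-seat the tip in the stand's flare and pivot further.

Request:
{"fn": "step_arm", "kwargs": {
  "increments": [
    [[-1.4,-0.1,1,0],[-2.8,-0.1,2,0],[-2.8,-0.1,3.5,0],[-2.8,-0.1,4.8,0],[-2.8,-0.1,5.5,0],[-2.8,-0.1,5.9,0],[-2.8,-0.1,5.9,0],[-2.8,-0.1,5.9,0]]
  ]
}}

```text
clock: 9.95
tool_pos: [436.3, -295.8, 187.3]
tool_rot: [[-0.943, -0.332, 0.001], [-0.332, 0.943, -0.0], [-0.001, -0.0, -1.0]]
ft_force: [-0.1, -0.6, -1.6]
finger_gap: 14.5
```

Request:
{"fn": "step_arm", "kwargs": {
  "increments": [
    [[0.4,0,0.2,0],[0.9,0,0.5,0],[1.4,0,0.8,0],[1.9,0,1.1,0],[2.4,0,1.4,0],[2.9,0,1.6,0],[3.4,0,1.8,0],[3.7,0,1.9,0],[3.7,0,1.9,0]]
  ],
  "grip_force": 15
}}

```text
clock: 10.85
tool_pos: [400.2, -308.2, 167.8]
tool_rot: [[-0.944, -0.331, -0.001], [-0.331, 0.944, 0.0], [0.001, 0.0, -1.0]]
ft_force: [0.4, 0.3, -0.7]
finger_gap: 16.6
```

Request:
{"fn": "step_arm", "kwargs": {
  "increments": [
    [[0,0,0,0],[0,0,0,0],[0,0,0,0],[0,0,0,0]]
  ],
  "grip_force": 60
}}

```text
clock: 11.25
tool_pos: [401.0, -308.0, 168.1]
tool_rot: [[-0.943, -0.332, 0.0], [-0.332, 0.943, -0.0], [-0.0, -0.0, -1.0]]
ft_force: [0.6, -0.2, -0.4]
finger_gap: 14.6
```

Request:
{"fn": "step_arm", "kwargs": {
  "increments": [
    [[0,0,-1,0],[0,0,-2,0],[0,0,-4,0],[0,0,-6.5,0],[0,0,-6.5,0],[0,0,-6.5,0],[0,0,-6.5,0]]
  ]
}}

```text
clock: 11.95
tool_pos: [399.9, -307.9, 232.3]
tool_rot: [[-0.943, -0.332, -0.002], [-0.332, 0.943, 0.001], [0.001, 0.001, -1.0]]
ft_force: [-0.4, 0.0, -1.6]
finger_gap: 14.6
```

```bash
python3 rodfit.py; python3 - <<'E'
from h import *
print(robot.read_state()['clock'])
E
```

```text
side 0.62 479 far end [305.7 147.8] near [350.5  94.3] axis [-0.6  0.8] elong 9.418540637014685
top 0.96 520 far end [419.7 237.4] near [464.6 274.1] axis [-0.8 -0.6] elong 5.966516882154338
theta,s [ 37.  181.5] res [-0.1  0.2  0.3 -0.1] G [ 399.9 -307.9  251.3]
12.15
```

Now 37°, with the tip about 107 mm ahead of and 142 mm below the grasp. I'll go over the sieve with the tip at local (-15,-9), the free spot between the beads.

Request:
{"fn": "step_arm", "kwargs": {
  "increments": [
    [[-1,2,0,0],[-2.2,4.5,0,0],[-3.4,7,0,0],[-4.6,9.5,0,0],[-5.8,12,0,0],[-7,14.5,0,0],[-8,17,0,0],[-8.7,18.5,0,0],[-8.7,18.6,0,0],[-8.7,18.6,0,0]]
  ]
}}

```text
clock: 13.15
tool_pos: [421.0, -104.1, 232.8]
tool_rot: [[-0.943, -0.332, -0.001], [-0.332, 0.943, -0.0], [0.001, -0.0, -1.0]]
ft_force: [1.0, -0.4, -0.9]
finger_gap: 14.8
```

```bash
cat > look.py <<'E'
from h import *
import sys
np.set_printoptions(precision=1,suppress=True)
s=robot.read_state();R=np.array(s['tool_rot']);G=s['tool_pos']-19*R[:,2]
print('clock',s['clock'],'G loc',W2L(G),G[2],'tip(37,178) loc',W2L(G)+[107,0],G[2]-142)
i=eyes.read_camera('side');m=eyes.camera_model('side')
# rectify sieve plate plane z=63.5 from side view to local frame, 5 px/mm
def plane(i,m,z,k=5,h=70):
    src=np.array([proj(m,[*L2W(c),z]) for c in((-h,-h),(-h,h),(h,h),(h,-h))],np.float32)
    # picture: right=local +x, up=local +y
    dst=np.array([(0,2*h*k),(0,0),(2*h*k,0),(2*h*k,2*h*k)],np.float32)
    return cv2.warpPerspective(i,cv2.getPerspectiveTransform(src,dst),(2*h*k,2*h*k))
o=plane(i,m,63.5,4)
for v in(-48,0,48): cv2.line(o,(0,int((70-v)*4)),(6,int((70-v)*4)),(0,0,255),2);cv2.line(o,(int((70+v)*4),553),(int((70+v)*4),560),(0,0,255),2)
cv2.imwrite('pics/plane_%s.png'%sys.argv[1],o)
for t in('small0_center','large0'):
    for c in('side',):
        for a in eyes.place_of(c,t): 
            uv=a['at'][::-1]; l=W2L(at_z(m,uv,63.5 if t[0]=='s' else 58)); print(t,c,round(a['score'],2),l)
E
python3 look.py a; python3 rodfit.py
```

```text
clock 13.15 G loc [-121.5   -9.3] 251.78132179692068 tip(37,178) loc [-14.5  -9.3] 109.78132179692068
small0_center side 0.53 [-2.8  1.4]
large0 side 0.64 [ 26.9 -13. ]
large0 side 0.59 [33.5 16.2]
large0 side 0.56 [-127.7  -93.6]
large0 side 0.55 [ 56.1 240.9]
large0 side 0.54 [-22.8  19.5]
large0 side 0.37 [-19.9 -26.1]
side 0.57 529 far end [289. 202.] near [337.6 148.4] axis [-0.7  0.7] elong 9.15580163747449
theta,s [ 37.3 180.9] res [-0. -0.] G [ 421.  -105.1  251.8]
```

View pics/plane_a.png

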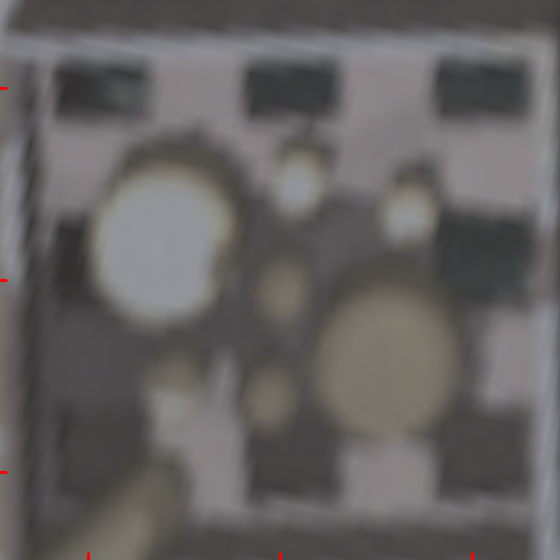

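Rectified plate map (4 px/mm): all beads are as measured, namely c (282,288), e (298,185), d (410,212), b (172,385) and a (270,395), with the pucks at (160,245) and (388,360). The rod is still above, at lower left. I'll lower it into the free spot.

Request:
{"fn": "step_arm", "kwargs": {
  "increments": [
    [[0,0,1,0],[0,0,2,0],[0,0,3,0],[0,0,3.6,0],[0,0,4,0],[0,0,4.3,0],[0,0,4.4,0],[0,0,4.4,0]]
  ]
}}

```text
clock: 14.3
tool_pos: [421.4, -103.7, 189.0]
tool_rot: [[-0.943, -0.332, 0.0], [-0.332, 0.943, 0.0], [-0.0, -0.0, -1.0]]
ft_force: [0.6, -0.2, -2.5]
finger_gap: 14.7
```

```bash
python3 look.py b;python3 rodfit.py; python3 - <<'E'
from h import *
s=robot.read_state();print(s['clock'],s['ft_force'],s['tool_pos'])
E
```

```text
clock 14.3 G loc [-121.    -9.1] 208.0343340673728 tip(37,178) loc [-14.   -9.1] 66.03433406737281
small0_center side 0.4 [-8.5  4.8]
large0 side 0.66 [-23.4  10.1]
large0 side 0.58 [24.6 -6.6]
large0 side 0.56 [ 59.5 238.7]
large0 side 0.56 [-128.7  -85.9]
large0 side 0.16 [-0.3  2.6]
side 0.81 462 far end [288.2 213.2] near [334.6 163.5] axis [-0.7  0.7] elong 9.106559051318133
top 0.84 286 far end [319.8 233.2] near [339.3 260.9] axis [0.6 0.8] elong 3.769086835504959
theta,s [ 38.  180.2] res [-0.6  0.1  0.9  0.1] G [ 421.4 -103.8  208.2]
14.65 [ 0.93733648  0.97116859 -1.27728697] [ 421.29242366 -103.79323824  189.13807701]
```

View pics/plane_b.png

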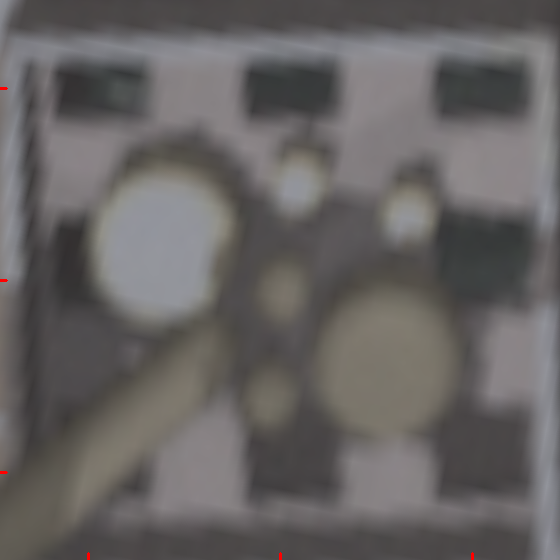

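The tip is at about (215,335), in the free spot and touching nothing. I'll push bead a (and nudge c), then test a numeric blob detector.

Request:
{"fn": "step_arm", "kwargs": {
  "increments": [
    [[0,0,0.3,0],[-0.5,-0.3,0.3,0],[-0.9,-0.6,0.3,0],[-0.95,-1.1,0.3,0],[-1,-1.6,0.3,0],[-1,-2.1,0.3,0],[-1,-2.4,0.3,0],[-1,-2.4,0.3,0]]
  ]
}}

```text
clock: 15.45
tool_pos: [438.6, -123.7, 185.9]
tool_rot: [[-0.944, -0.331, -0.0], [-0.331, 0.944, -0.0], [0.0, -0.0, -1.0]]
ft_force: [0.1, 0.2, -1.2]
finger_gap: 14.6
```

```bash
cat > blobs.py <<'E'
import cv2,numpy as np,sys
def blobs(o,thr=14):
    f=cv2.GaussianBlur(o,(0,0),3).astype(float);y=f[:,:,1]-f[:,:,0]
    m=((y>thr)).astype(np.uint8);n,l,st,ce=cv2.connectedComponentsWithStats(m)
    return [(tuple(np.round([ce[k][0]/4-70,70-ce[k][1]/4],1)),round(st[k][4]/16)) for k in range(1,n) if st[k][4]>200],y
if __name__=='__main__':
    for f in sys.argv[1:]:
        o=cv2.imread(f)
        print(f,[o[y,x].tolist() for x,y in((282,288),(298,185),(410,212),(270,395),(200,170),(280,230),(290,90),(160,245))])
        for t in(8,12,16): print(t,blobs(o,t)[0])
E
python3 blobs.py pics/plane_a.png; python3 look.py c|head -1; python3 blobs.py pics/plane_c.png; python3 -c "
from bench import robot;s=robot.read_state();print(s['ft_force'],s['tool_pos'])"
```

```text
pics/plane_a.png [[102, 112, 117], [154, 148, 147], [147, 146, 146], [100, 110, 114], [85, 92, 97], [79, 78, 82], [59, 59, 57], [157, 151, 149]]
8 [((np.float64(5.9), np.float64(30.5)), 14), ((np.float64(-18.6), np.float64(20.6)), 75), ((np.float64(32.6), np.float64(21.8)), 17), ((np.float64(0.6), np.float64(-2.6)), 78), ((np.float64(26.5), np.float64(-20.1)), 901), ((np.float64(-25.5), np.float64(-25.2)), 20), ((np.float64(-2.2), np.float64(-29.8)), 62), ((np.float64(-37.5), np.float64(-62.3)), 189)]
12 []
16 []
clock 15.45 G loc [-111.4  -33.6] 204.9410195139894 tip(37,178) loc [ -4.4 -33.6] 62.9410195139894
pics/plane_c.png [[102, 111, 117], [154, 148, 146], [147, 145, 146], [75, 74, 78], [85, 93, 97], [79, 78, 82], [59, 59, 57], [155, 149, 148]]
8 [((np.float64(-25.4), np.float64(27.7)), 37), ((np.float64(32.2), np.float64(21.7)), 16), ((np.float64(-13.6), np.float64(13.6)), 21), ((np.float64(0.6), np.float64(-1.9)), 68), ((np.float64(26.7), np.float64(-20.1)), 897), ((np.float64(-25.4), np.float64(-24.4)), 28), ((np.float64(-28.1), np.float64(-58.9)), 250), ((np.float64(-12.1), np.float64(-46.0)), 15)]
12 []
16 []
[-0.07533911  0.48691322 -1.1130312 ] [ 438.46761976 -122.91751168  185.99340999]
```

Bead a has left the plate and the force is negligible. Next I'll push c and e together along +y into hole (0,48).

Request:
{"fn": "step_arm", "kwargs": {
  "increments": [
    [[-0.3,0.8,0,0],[-0.4,1.3,0,0],[-0.45,1.8,0,0],[-0.45,2.3,0,0],[-0.5,2.8,0,0],[-0.5,3.3,0,0],[-0.5,3.8,0,0],[-0.5,4.3,0,0],[-0.5,4.8,0,0],[-0.5,5.3,0,0],[-0.5,5.8,0,0],[-0.5,5.8,0,0]]
  ]
}}

```text
clock: 16.8
tool_pos: [423.9, -65.8, 186.1]
tool_rot: [[-0.943, -0.333, 0.0], [-0.333, 0.943, 0.0], [-0.0, 0.0, -1.0]]
ft_force: [-0.1, -0.7, -0.0]
finger_gap: 14.5
```

```bash
python3 look.py d|head -1; python3 blobs.py pics/plane_d.png|grep ^8; python3 -c "
from bench import robot;s=robot.read_state();print(s['ft_force'],s['tool_pos'])"
```

```text
clock 16.8 G loc [-106.    25.8] 205.1138902301766 tip(37,178) loc [ 1.  25.8] 63.113890230176594
8 [((np.float64(12.4), np.float64(32.5)), 16), ((np.float64(-30.1), np.float64(13.4)), 584), ((np.float64(32.1), np.float64(21.6)), 18), ((np.float64(-25.6), np.float64(-16.6)), 1405), ((np.float64(26.3), np.float64(-20.2)), 900)]
[-0.47613048 -0.05724399  0.05145772] [424.2104611  -66.70865632 186.03705031]
```

View pics/plane_d.png

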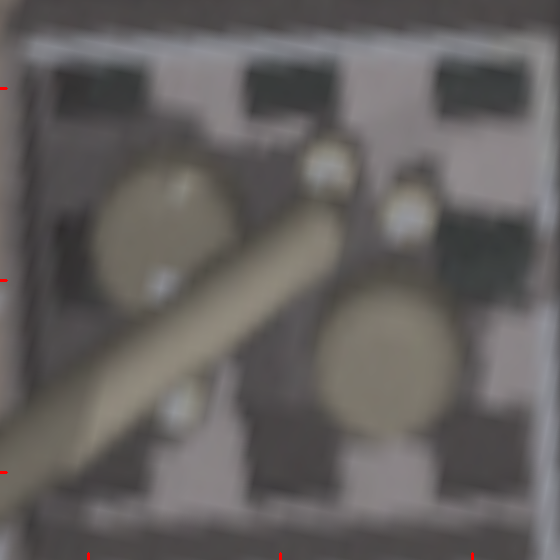

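Map d shows one small bead at (328,168), local (12,28), d at (410,212), b at (180,405), and pucks at (165,235) and (388,360). So a and one of c/e have gone. The rod end at (330,222) is higher and further forward than it should be, so it seems to have pivoted up. I'll measure.

```bash
python3 rodfit.py
```

```text
side 0.67 454 far end [280.3 223.3] near [331.9 176. ] axis [-0.7  0.7] elong 10.470429908402398
theta,s [ 43.1 179.3] res [ 0. -0.] G [424.2 -66.7 205. ]
```

The rod has ridden up onto the bead, and the slant is now 43° (tip centre 121 mm ahead and 130 mm below the grasp). I'll lift, back off behind the bead, come down lower so the tip centre is level with the bead centre, and push again.

Request:
{"fn": "step_arm", "kwargs": {
  "increments": [
    [[0,0,-0.8,0],[0,0,-1.5,0],[0,-0.8,-1.5,0],[0,-1.6,-1.5,0],[0,-1.6,-0.7,0],[0,-1.6,0,0],[0,-1.6,0.5,0],[0,-1.6,0.8,0],[0,-1.6,1,0],[0,-1.6,1.15,0],[0,-1.6,1.15,0]]
  ]
}}

```text
clock: 18.25
tool_pos: [428.6, -82.0, 174.5]
tool_rot: [[-0.943, -0.332, -0.001], [-0.332, 0.943, -0.0], [0.001, 0.0, -1.0]]
ft_force: [-2.3, -0.3, 3.7]
finger_gap: 14.4
```

```bash
python3 rodfit.py; python3 -c "
from bench import robot;s=robot.read_state();print(s['ft_force'],s['tool_pos'])"
```

```text
side 0.95 562 far end [279.7 222.7] near [329.9 175. ] axis [-0.7  0.7] elong 7.977438513145226
top 0.59 173 far end [307.3 227.8] near [322.5 251. ] axis [0.5 0.8] elong 3.2896319058303987
theta,s [ 41.3 183.8] res [ 0.1  0.3  1.4 -0.7] G [428.6 -81.9 193.5]
[-2.77404449 -1.06141883  4.66620701] [429.06133085 -81.94272214 174.68226179]
```

Touching the plate lightly (about 6 N), which fixes the height: contact is at TCP 174.5. I'll raise 3 mm and push the bead diagonally toward the hole.

Request:
{"fn": "step_arm", "kwargs": {
  "increments": [
    [[0,0,-0.35,0],[0.2,0.4,-0.35,0],[0.4,0.8,-0.35,0],[0.6,1.2,-0.35,0],[0.7,1.6,-0.35,0],[0.8,2,-0.35,0],[0.8,2,-0.35,0]]
  ]
}}

```text
clock: 19.15
tool_pos: [414.7, -64.9, 178.0]
tool_rot: [[-0.943, -0.333, -0.0], [-0.333, 0.943, 0.0], [0.0, 0.0, -1.0]]
ft_force: [-0.2, 0.1, -1.5]
finger_gap: 15.1
```

```bash
python3 look.py e|head -1; python3 rodfit.py; python3 blobs.py pics/plane_e.png|grep ^8; python3 -c "
from bench import robot;s=robot.read_state();print(s['ft_force'],s['tool_pos'])
import cv2,numpy as np
o=cv2.imread('pics/plane_e.png');g=cv2.GaussianBlur(o,(0,0),3)[:,:,0]
n,l,st,ce=cv2.connectedComponentsWithStats((g>108).astype(np.uint8))
print([(np.round([c[0]/4-70,70-c[1]/4]),s[4]//16) for c,s in zip(ce[1:],st[1:]) if s[4]>100])"
```

```text
clock 19.15 G loc [-114.4   29.7] 197.00155276426253 tip(37,178) loc [-7.4 29.7] 55.00155276426253
side 0.62 502 far end [286.8 227.8] near [336.9 177.9] axis [-0.7  0.7] elong 9.193887015098257
theta,s [ 39.4 180.9] res [0. 0.] G [415.1 -65.6 197. ]
8 [((np.float64(-42.4), np.float64(20.7)), 446), ((np.float64(-32.0), np.float64(2.5)), 1109), ((np.float64(32.2), np.float64(21.7)), 18), ((np.float64(26.6), np.float64(-20.0)), 910), ((np.float64(-24.5), np.float64(-25.1)), 32)]
[-0.28916073 -0.12478073  0.06720987] [415.10124462 -65.69071624 177.97341903]
[(array([19., 42.]), np.int32(2983)), (array([-34.,  27.]), np.int32(30)), (array([-23., -18.]), np.int32(1783)), (array([-69.,  -3.]), np.int32(6)), (array([ 63., -31.]), np.int32(740)), (array([ 27., -36.]), np.int32(887)), (array([-69., -44.]), np.int32(16)), (array([-68., -59.]), np.int32(80)), (array([-44., -58.]), np.int32(24)), (array([  6., -57.]), np.int32(9))]
```

```bash
cat > tm.py <<'E'
import cv2,numpy as np,sys
b=cv2.imread('pics/plane_b.png');d=cv2.imread('pics/plane_d.png')
T=[b[288-26:288+26,282-24:282+24],d[168-30:168+26,328-26:328+26],d[212-30:212+26,410-26:410+26]]
off=[(24,26),(26,30),(26,30)]
for f in sys.argv[1:]:
    o=cv2.imread(f)
    for n,(t,q) in enumerate(zip(T,off)):
        r=cv2.matchTemplate(o,t,cv2.TM_CCOEFF_NORMED);out=[]
        while len(out)<6:
            _,v,_,p=cv2.minMaxLoc(r)
            if v<.6: break
            out.append((round((p[0]+q[0])/4-70),round(70-(p[1]+q[1])/4),round(v,2)));cv2.circle(r,p,30,-1,-1)
        print(f,n,out)
E
python3 tm.py pics/plane_a.png pics/plane_d.png pics/plane_e.png; python3 - <<'E'
import cv2,numpy as np
for f in 'de':
    g=cv2.GaussianBlur(cv2.imread(f'pics/plane_{f}.png'),(0,0),3)[:,:,1]
    print(f,'cols x=-16..48 step4');
    for y in range(56,-5,-4): print(y,[int(g[int((70-y)*4),int((70+x)*4)]) for x in range(-16,49,4)])
E
```

```text
pics/plane_a.png 0 [(0, -2, 1.0), (-3, -29, 0.96), (31, 17, 0.88), (-27, -31, 0.88), (4, 25, 0.87), (56, -14, 0.86)]
pics/plane_a.png 1 [(32, 16, 0.94), (4, 24, 0.89), (1, -4, 0.86), (-2, -30, 0.84), (-44, 58, 0.82), (49, 58, 0.8)]
pics/plane_a.png 2 [(32, 17, 1.0), (5, 25, 0.97), (-2, -29, 0.91), (2, -2, 0.91), (-58, 58, 0.81), (-46, 32, 0.81)]
pics/plane_d.png 0 [(11, 30, 0.9), (31, 17, 0.89), (56, -14, 0.86), (-45, -57, 0.84), (-26, 23, 0.83), (-60, 59, 0.81)]
pics/plane_d.png 1 [(12, 28, 1.0), (32, 16, 0.94), (-58, 58, 0.86), (-44, -59, 0.85), (-44, 58, 0.82), (49, 58, 0.81)]
pics/plane_d.png 2 [(32, 17, 1.0), (13, 29, 0.93), (-24, 22, 0.86), (10, 10, 0.84), (-58, 58, 0.81), (-14, 56, 0.8)]
pics/plane_e.png 0 [(-27, -30, 0.95), (31, 17, 0.89), (56, -14, 0.85), (-35, 28, 0.83), (5, 5, 0.81), (46, 32, 0.81)]
pics/plane_e.png 1 [(32, 16, 0.94), (-26, -31, 0.86), (-44, 58, 0.82), (-46, -59, 0.82), (49, 58, 0.81), (-35, 26, 0.8)]
pics/plane_e.png 2 [(32, 17, 1.0), (-25, -30, 0.9), (-34, 27, 0.9), (-3, 24, 0.84), (34, 57, 0.8), (-14, 56, 0.8)]
d cols x=-16..48 step4
56 [143, 140, 124, 
[... 1875 characters left out ...]
, 93, 109, 121, 116, 94, 125, 126, 125, 126, 126, 113, 93, 83, 110, 139, 139]
24 [97, 113, 124, 129, 126, 109, 124, 121, 118, 124, 123, 107, 100, 92, 104, 136, 138]
20 [116, 127, 132, 130, 114, 93, 101, 92, 90, 99, 106, 127, 137, 124, 95, 116, 121]
16 [128, 132, 130, 109, 85, 78, 80, 82, 86, 88, 99, 142, 149, 139, 79, 72, 75]
12 [133, 128, 104, 81, 78, 79, 82, 87, 88, 87, 93, 125, 130, 117, 63, 59, 60]
8 [127, 103, 80, 78, 79, 85, 87, 88, 86, 84, 83, 90, 90, 86, 63, 60, 60]
4 [116, 95, 77, 78, 82, 87, 87, 87, 81, 77, 76, 74, 77, 78, 65, 65, 63]
0 [120, 106, 79, 78, 82, 86, 86, 79, 74, 78, 82, 82, 81, 78, 68, 66, 67]
-4 [122, 105, 78, 76, 78, 85, 84, 74, 79, 93, 102, 105, 101, 89, 76, 66, 64]
```

Map e shows the (12,28) bead gone, so three are through. What remains is d (32,17) and b (-26,-29). For d, I'll move round to its upper-left and push it -y/+x into hole (48,0).

Request:
{"fn": "step_arm", "kwargs": {
  "increments": [
    [[0,0,-0.4,0],[-0.5,0.1,-0.4,0],[-1,0.2,-0.4,0],[-1.5,0.3,-0.4,0],[-2,0.3,-0.4,0],[-2.4,0.3,-0.4,0],[-2.4,0.3,-0.4,0],[-2.4,0.3,-0.4,0]]
  ]
}}

```text
clock: 20.3
tool_pos: [437.0, -54.6, 181.9]
tool_rot: [[-0.943, -0.332, 0.0], [-0.332, 0.943, 0.0], [-0.0, 0.0, -1.0]]
ft_force: [-0.3, 0.5, -0.7]
finger_gap: 14.4
```

```bash
python3 look.py f|head -1; python3 rodfit.py; python3 tm.py pics/plane_f.png; python3 -c "
from bench import robot;s=robot.read_state();print(s['ft_force'],s['tool_pos'])"
```

```text
clock 20.3 G loc [-90.   32.1] 200.89558813536206 tip(37,178) loc [17.  32.1] 58.89558813536206
side 0.55 460 far end [279.5 229.5] near [326.  180.9] axis [-0.7  0.7] elong 9.137655032201335
theta,s [ 37.8 179.6] res [-0. -0.] G [436.7 -54.9 200.9]
pics/plane_f.png 0 [(-27, -28, 0.93), (31, 17, 0.89), (56, -14, 0.86), (14, 28, 0.82), (-26, -43, 0.8), (47, 31, 0.8)]
pics/plane_f.png 1 [(32, 16, 0.94), (-43, 58, 0.86), (-21, 56, 0.82), (49, 58, 0.81), (0, -58, 0.8), (-39, 23, 0.8)]
pics/plane_f.png 2 [(32, 17, 1.0), (-26, -28, 0.87), (-14, -40, 0.84), (-12, 58, 0.81), (-37, 25, 0.8), (34, 57, 0.8)]
[-0.10818238 -0.08362397 -1.14432264] [436.7741551  -54.82960089 182.02156146]
```

View pics/plane_f.png

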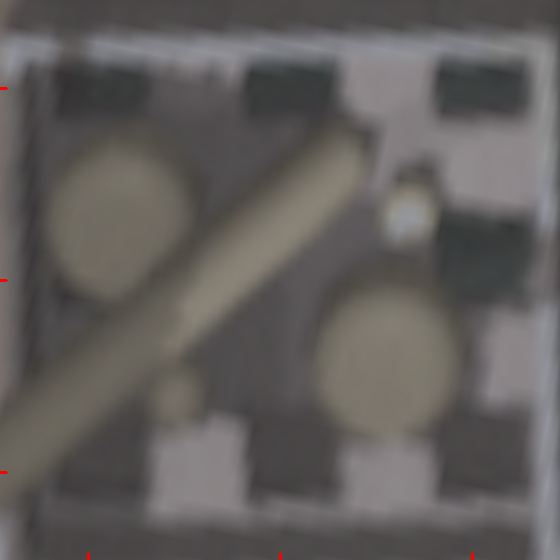

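Map f: the rod tip is at about (362,148), local (20,33). Bead d is at (410,212), b at (175,395), and the pucks at (120,215) and (388,360). I'll push d down-right into hole (48,0).

Request:
{"fn": "step_arm", "kwargs": {
  "increments": [
    [[-0.3,-0.15,0,0],[-0.5,-0.3,0,0],[-0.65,-0.6,0,0],[-0.8,-0.9,0,0],[-1,-1.2,0,0],[-1.1,-1.5,0,0],[-1.1,-1.6,0,0],[-1.1,-1.6,0,0]]
  ]
}}

```text
clock: 21.45
tool_pos: [446.2, -68.9, 182.6]
tool_rot: [[-0.944, -0.33, -0.011], [-0.33, 0.944, -0.005], [0.012, -0.001, -1.0]]
ft_force: [-14.1, -4.3, 23.8]
finger_gap: 15.2
```

```bash
python3 look.py g|head -1; python3 rodfit.py; python3 tm.py pics/plane_g.png; python3 -c "
from bench import robot;s=robot.read_state();print(s['ft_force'],s['tool_pos'])
import cv2
g=cv2.GaussianBlur(cv2.imread('pics/plane_g.png'),(0,0),3)[:,:,1]
print('x=8..60')
for y in range(40,-9,-4): print(y,[int(g[int((70-y)*4),int((70+x)*4)]) for x in range(8,61,4)])"
```

```text
clock 21.45 G loc [-85.8  15.6] 201.61804475718108 tip(37,178) loc [21.2 15.6] 59.61804475718108
side 0.7 477 far end [279.2 230.2] near [323.  174.5] axis [-0.6  0.8] elong 9.504489386214722
top 0.7 167 far end [298.2 227.8] near [312. 247.] axis [0.6 0.8] elong 2.9592234480695843
theta,s [ 33.  199.8] res [-1.7  0.7  6.2 -0.8] G [446.3 -68.7 201.6]
pics/plane_g.png 0 [(31, 17, 0.89), (-29, -55, 0.86), (56, -14, 0.86), (-54, -14, 0.83), (15, 28, 0.83), (21, -46, 0.81)]
pics/plane_g.png 1 [(32, 16, 0.94), (-28, -57, 0.9), (-13, -57, 0.88), (-34, 25, 0.85), (49, 58, 0.8), (1, -58, 0.8)]
pics/plane_g.png 2 [(32, 17, 1.0), (-33, 26, 0.9), (-12, -56, 0.84), (35, 57, 0.8), (-14, 56, 0.8), (32, -47, 0.79)]
[-14.30608584  -4.58073789  23.85618253] [446.12258566 -68.72104451 182.63850463]
x=8..60
40 [65, 69, 87, 105, 115, 127, 125, 123, 101, 94, 96, 102, 98, 104]
36 [72, 82, 91, 83, 94, 126, 124, 126, 127, 128, 129, 132, 130, 131]
32 [83, 102, 116, 104, 103, 124, 121, 114, 124, 136, 137, 136, 136, 135]
28 [102, 118, 127, 115, 114, 113, 94, 82, 110, 138, 138, 136, 136, 137]
24 [118, 128, 128, 117, 120, 107, 101, 92, 103, 136, 138, 136, 136, 136]
20 [128, 130, 117, 104, 104, 127, 137, 123, 94, 115, 122, 126, 131, 131]
16 [130, 117, 97, 89, 99, 143, 149, 138, 79, 71, 77, 87, 86, 89]
12 [121, 98, 88, 87, 92, 125, 130, 116, 63, 59, 61, 61, 59, 62]
8 [99, 89, 87, 84, 83, 90, 90, 85, 65, 62, 60, 60, 61, 64]
4 [86, 87, 81, 78, 76, 75, 77, 78, 64, 64, 63, 65, 65, 68]
0 [86, 79, 74, 77, 81, 82, 82, 79, 67, 66, 67, 66, 67, 78]
-4 [83, 73, 78, 93, 101, 105, 101, 91, 76, 68, 63, 67, 78, 80]
-8 [81, 80, 100, 112, 118, 121, 118, 108, 90, 75, 79, 92, 107, 103]
```

The wrist felt about 28 N along the rod axis and d hasn't moved. The slanted end face jams on a bead when pushed forward (+x), so from here I'll push only sideways. Backing off and re-measuring.

Request:
{"fn": "step_arm", "kwargs": {
  "increments": [
    [[0.5,0.5,0,0],[1,1,0,0],[1.1,1.6,-0.3,0],[1.1,1.6,-1,0],[1.1,1.6,-1,0],[1.1,1.6,-1,0]]
  ]
}}

```text
clock: 22.4
tool_pos: [437.7, -54.9, 192.3]
tool_rot: [[-0.943, -0.332, 0.001], [-0.332, 0.943, 0.0], [-0.001, -0.0, -1.0]]
ft_force: [-0.3, 0.1, -1.2]
finger_gap: 14.9
```

```bash
python3 look.py h|head -1; python3 rodfit.py; python3 tm.py pics/plane_h.png; python3 -c "
from bench import robot;s=robot.read_state();print(s['ft_force'],s['tool_pos'],s['finger_gap'])
import cv2
g=cv2.GaussianBlur(cv2.imread('pics/plane_h.png'),(0,0),3)[:,:,1]
print('x=-4..48')
for y in range(44,-1,-4): print(y,[int(g[int((70-y)*4),int((70+x)*4)]) for x in range(-4,49,4)])"
```

```text
clock 22.4 G loc [-89.4  31.6] 211.27643875800035 tip(37,178) loc [17.6 31.6] 69.27643875800035
side 0.66 500 far end [282.1 228.2] near [327.5 176.2] axis [-0.7  0.8] elong 8.43672760114077
top 0.43 741 far end [402.7 110.2] near [381.3 142.2] axis [-0.6  0.8] elong 1.5297166348306135
top 0.27 4967 far end [275.1 144.3] near [312.8 271.4] axis [0.3 1. ] elong 1.310093716631984
theta,s [ 34.8 180.8] res [-0. -0.] G [437.  -54.9 210.9]
pics/plane_h.png 0 [(31, 17, 0.89), (-27, -28, 0.88), (56, -14, 0.85), (8, 25, 0.84), (-26, -43, 0.8), (20, -46, 0.8)]
pics/plane_h.png 1 [(32, 16, 0.94), (-42, 58, 0.85), (-16, 56, 0.82), (49, 58, 0.81), (1, -58, 0.8), (-28, 56, 0.8)]
pics/plane_h.png 2 [(32, 17, 1.0), (-26, -28, 0.88), (10, 24, 0.85), (-14, -40, 0.83), (-14, 57, 0.82), (34, 57, 0.81)]
[ 0.65737802  0.62350928 -0.91707192] [436.79758771 -54.81036447 191.84932714] 14.957384168170202
x=-4..48
44 [60, 59, 59, 60, 67, 99, 131, 135, 133, 128, 119, 78, 67, 65]
40 [67, 69, 70, 66, 72, 90, 128, 130, 128, 125, 123, 102, 94, 95]
36 [75, 75, 74, 76, 75, 84, 114, 126, 126, 124, 127, 128, 127, 128]
32 [75, 74, 83, 96, 90, 80, 115, 125, 126, 121, 114, 124, 136, 137]
28 [74, 83, 99, 113, 114, 96, 122, 126, 114, 93, 83, 111, 139, 138]
24 [86, 100, 114, 124, 124, 104, 123, 122, 107, 101, 92, 103, 137, 139]
20 [102, 115, 124, 127, 115, 88, 100, 105, 127, 137, 124, 95, 116, 122]
16 [116, 124, 127, 119, 96, 86, 87, 99, 143, 149, 139, 79, 71, 75]
12 [124, 128, 119, 95, 87, 87, 86, 93, 126, 131, 117, 63, 59, 60]
8 [126, 115, 96, 87, 89, 87, 85, 82, 90, 90, 85, 64, 61, 60]
4 [113, 92, 87, 86, 87, 81, 78, 76, 75, 77, 78, 64, 64, 64]
0 [88, 82, 87, 86, 79, 74, 77, 81, 82, 80, 78, 69, 66, 66]
```

The rod is now at 34.8° and d is unmoved. With the tip almost on the plate the end rim meets a bead at its equator and can't wedge it. I'll move next to d, feel for the plate gently, then push.

Request:
{"fn": "step_arm", "kwargs": {
  "increments": [
    [[-0.35,-0.2,0,0],[-0.7,-0.35,0,0],[-0.7,-0.35,0.3,0],[-0.7,-0.35,0.3,0],[-0.7,-0.35,0.3,0]]
  ]
}}

```text
clock: 23.25
tool_pos: [444.3, -55.8, 188.8]
tool_rot: [[-0.943, -0.332, -0.001], [-0.332, 0.943, 0.0], [0.001, 0.0, -1.0]]
ft_force: [-0.2, -0.9, -1.0]
finger_gap: 14.6
```

Request:
{"fn": "step_arm", "kwargs": {
  "increments": [
    [[0,0,0.1,0],[0,0,0.1,0],[0,0,0.1,0]]
  ]
}}

```text
clock: 23.55
tool_pos: [444.6, -55.7, 188.0]
tool_rot: [[-0.943, -0.332, -0.0], [-0.332, 0.943, 0.0], [0.0, 0.0, -1.0]]
ft_force: [0.2, -0.1, -1.8]
finger_gap: 14.9
```

Request:
{"fn": "step_arm", "kwargs": {
  "increments": [
    [[0,0,0.1,0],[0,0,0.1,0],[0,0,0.1,0]]
  ]
}}

```text
clock: 23.85
tool_pos: [444.6, -55.7, 187.0]
tool_rot: [[-0.943, -0.332, -0.0], [-0.332, 0.943, 0.0], [-0.0, 0.0, -1.0]]
ft_force: [-0.7, 0.0, -1.5]
finger_gap: 14.6
```

Request:
{"fn": "step_arm", "kwargs": {
  "increments": [
    [[0,0,0.1,0],[0,0,0.1,0],[0,0,0.1,0]]
  ]
}}

```text
clock: 24.15
tool_pos: [444.6, -55.7, 186.0]
tool_rot: [[-0.943, -0.332, -0.0], [-0.332, 0.943, 0.0], [-0.0, 0.0, -1.0]]
ft_force: [-0.3, -0.1, -0.6]
finger_gap: 14.3
```

Request:
{"fn": "step_arm", "kwargs": {
  "increments": [
    [[0,0,0.1,0],[0,0,0.1,0],[0,0,0.1,0]]
  ]
}}

```text
clock: 24.45
tool_pos: [444.6, -55.7, 185.0]
tool_rot: [[-0.943, -0.332, -0.0], [-0.332, 0.943, 0.0], [0.0, 0.0, -1.0]]
ft_force: [0.9, -0.5, -1.3]
finger_gap: 14.5
```

Request:
{"fn": "step_arm", "kwargs": {
  "increments": [
    [[0,0,0.1,0],[0,0,0.1,0],[0,0,0.1,0]]
  ]
}}

```text
clock: 24.75
tool_pos: [443.9, -56.1, 184.1]
tool_rot: [[-0.943, -0.332, -0.001], [-0.332, 0.943, -0.001], [0.001, -0.0, -1.0]]
ft_force: [-3.3, -0.9, 2.9]
finger_gap: 14.5
```

Plate contact is at TCP 184.4. I'll raise 0.7 mm and push.

Request:
{"fn": "step_arm", "kwargs": {
  "increments": [
    [[0,0,-0.08,0],[-0.2,-0.25,-0.08,0],[-0.35,-0.5,-0.08,0],[-0.5,-0.75,-0.08,0],[-0.6,-1,-0.08,0],[-0.7,-1.25,-0.08,0],[-0.7,-1.5,-0.08,0],[-0.7,-1.5,-0.08,0]]
  ]
}}

```text
clock: 25.55
tool_pos: [452.9, -68.9, 185.2]
tool_rot: [[-0.943, -0.331, -0.006], [-0.331, 0.944, -0.002], [0.007, -0.0, -1.0]]
ft_force: [-10.0, -1.8, 16.0]
finger_gap: 14.4
```

```bash
cat > chk.sh <<'E'
python3 look.py $1|head -1; python3 rodfit.py|tail -1; python3 tm.py pics/plane_$1.png; python3 -c "
from bench import robot;s=robot.read_state();print(s['ft_force'],s['tool_pos'],s['finger_gap'])
import cv2
g=cv2.GaussianBlur(cv2.imread('pics/plane_$1.png'),(0,0),3)[:,:,1]
print('x=$2..$3')
for y in range($5,$4-1,-4): print(y,[int(g[int((70-y)*4),int((70+x)*4)]) for x in range($2,$3+1,4)])"
E
bash chk.sh i 4 60 -8 40
```

```text
clock 25.55 G loc [-79.6  13.3] 204.2134900127552 tip(37,178) loc [27.4 13.3] 62.21349001275519
theta,s [ 30.8 202.4] res [-1.8  0.9  7.2 -1.2] G [452.9 -68.6 204.2]
pics/plane_i.png 0 [(31, 18, 0.9), (-29, -56, 0.86), (56, -14, 0.86), (-28, 56, 0.85), (17, 28, 0.83), (-40, 24, 0.83)]
pics/plane_i.png 1 [(32, 16, 0.94), (-28, -58, 0.87), (-39, 23, 0.87), (-14, -58, 0.85), (-46, 58, 0.82), (49, 58, 0.81)]
pics/plane_i.png 2 [(32, 17, 1.0), (-37, 24, 0.89), (34, 57, 0.8), (-14, 56, 0.8), (-14, -40, 0.79), (32, -47, 0.79)]
[-9.11047798 -2.23420596 16.10288474] [452.77864837 -68.55964752 185.23058257] 14.657217911459945
x=4..60
40 [90, 69, 71, 90, 103, 114, 126, 125, 123, 101, 95, 95, 101, 99, 105]
36 [87, 73, 73, 85, 84, 87, 120, 124, 125, 126, 126, 128, 130, 131, 130]
32 [77, 74, 87, 107, 109, 90, 118, 120, 114, 124, 136, 137, 135, 136, 135]
28 [74, 87, 106, 121, 123, 103, 112, 94, 84, 111, 138, 138, 136, 136, 135]
24 [85, 105, 120, 126, 121, 111, 107, 101, 93, 103, 136, 138, 137, 135, 135]
20 [104, 119, 126, 121, 112, 102, 127, 137, 123, 95, 115, 121, 126, 131, 130]
16 [117, 127, 127, 110, 95, 98, 142, 149, 138, 79, 72, 77, 86, 86, 90]
12 [126, 128, 116, 96, 88, 92, 126, 130, 117, 62, 59, 59, 62, 59, 62]
8 [128, 118, 96, 86, 84, 83, 90, 91, 85, 64, 61, 59, 59, 61, 63]
4 [121, 97, 87, 81, 77, 76, 75, 77, 77, 64, 64, 63, 64, 65, 69]
0 [101, 86, 79, 73, 77, 82, 82, 81, 79, 67, 66, 66, 67, 68, 78]
-4 [84, 83, 73, 79, 93, 102, 104, 101, 91, 76, 66, 64, 66, 77, 79]
-8 [86, 81, 80, 100, 113, 118, 120, 118, 109, 92, 74, 80, 93, 106, 104]
```

Bead d stayed put and the force again ran along the rod axis. The rod's end flank wedges d because the tip can't reach beside it from this pose. I'll deal with b first by yawing the gripper 35° so that a pure sideways push carries b into hole (-48,-48).

Request:
{"fn": "step_arm", "kwargs": {
  "increments": [
    [[0.4,0.7,0,0],[0.7,1.5,-0.3,0],[0.7,1.5,-1.5,0],[0.7,1.5,-3,0],[1.1,1.8,-3,8],[1.5,2.1,-3,16],[1.9,2.4,-3,24],[2.4,2.6,-3,32],[2.4,2.6,-3,35],[2.4,2.6,-3,35],[2.4,2.6,-3,35]]
  ]
}}

```text
clock: 27.0
tool_pos: [425.6, -50.6, 214.9]
tool_rot: [[-0.964, 0.267, 0.001], [0.267, 0.964, 0.0], [-0.001, 0.001, -1.0]]
ft_force: [0.2, 0.6, -1.4]
finger_gap: 14.5
```

```bash
bash chk.sh j -44 0 -56 0
```

```text
clock 27.0 G loc [-99.4  39.7] 233.87939822889714 tip(37,178) loc [ 7.6 39.7] 91.87939822889714
theta,s [ 34.6 181.2] res [-0. -0.] G [425.2 -50.9 233.8]
pics/plane_j.png 0 [(33, 16, 0.9), (-15, -26, 0.88), (56, -14, 0.86), (-27, -25, 0.85), (-15, 13, 0.85), (46, 31, 0.83)]
pics/plane_j.png 1 [(33, 15, 0.94), (-26, -27, 0.89), (-16, 54, 0.84), (-44, 58, 0.83), (-36, 58, 0.82), (49, 58, 0.81)]
pics/plane_j.png 2 [(34, 16, 0.98), (-14, 55, 0.85), (-37, 24, 0.82), (34, 57, 0.8), (-26, -26, 0.8), (32, -47, 0.79)]
[ 0.2726442   0.31736568 -1.63735421] [425.03233174 -51.04643283 214.79427851] 14.600768244030654
x=-44..0
0 [104, 105, 103, 95, 82, 75, 83, 107, 99, 77, 77, 82]
-4 [90, 90, 79, 75, 75, 76, 78, 81, 82, 77, 77, 80]
-8 [73, 72, 70, 73, 76, 75, 76, 77, 77, 77, 78, 80]
-12 [74, 73, 75, 77, 76, 76, 75, 76, 78, 77, 77, 80]
-16 [78, 75, 75, 76, 75, 73, 74, 76, 77, 78, 77, 80]
-20 [78, 76, 75, 75, 77, 79, 75, 83, 86, 77, 77, 80]
-24 [77, 76, 76, 80, 93, 94, 82, 100, 104, 77, 76, 80]
-28 [75, 76, 75, 88, 96, 94, 89, 112, 103, 75, 76, 79]
-32 [72, 71, 71, 78, 77, 79, 85, 111, 105, 69, 72, 73]
-36 [67, 65, 67, 71, 75, 77, 81, 109, 118, 77, 68, 69]
-40 [65, 68, 73, 78, 81, 81, 85, 112, 126, 81, 68, 69]
-44 [71, 74, 81, 86, 88, 83, 89, 117, 125, 81, 68, 69]
-48 [78, 81, 89, 95, 93, 86, 103, 126, 127, 88, 68, 68]
-52 [81, 86, 98, 100, 93, 104, 126, 132, 128, 86, 67, 66]
-56 [83, 91, 103, 105, 113, 122, 127, 130, 129, 101, 92, 105]
```

Bead d shifted slightly to (34,16), right at the hole's corner. Bead b is at (-26,-27). I'll lower beside b and sweep sideways.

Request:
{"fn": "step_arm", "kwargs": {
  "increments": [
    [[0,0.4,0.5,0],[0,0.4,1.2,0],[0,0.4,1.9,0],[0,0.4,2.4,0],[0,0.4,2.8,0],[0,0.4,2.88,0],[0,0.4,2.88,0]]
  ]
}}

```text
clock: 28.05
tool_pos: [425.9, -47.2, 185.9]
tool_rot: [[-0.963, 0.269, -0.0], [0.269, 0.963, 0.0], [0.0, -0.0, -1.0]]
ft_force: [-0.1, -0.3, -1.7]
finger_gap: 14.8
```

Request:
{"fn": "step_arm", "kwargs": {
  "increments": [
    [[0,-0.4,0,0],[0,-0.8,0,0],[0,-1.2,0,0],[0,-1.6,0,0],[0,-2,0,0],[0,-2.4,0,0],[0,-2.4,0,0]]
  ]
}}

```text
clock: 28.75
tool_pos: [419.2, -71.0, 186.0]
tool_rot: [[-0.963, 0.27, -0.0], [0.27, 0.963, -0.0], [0.0, -0.0, -1.0]]
ft_force: [-1.0, -0.6, -1.3]
finger_gap: 14.7
```

```bash
bash chk.sh k -60 0 -56 -8
```

```text
clock 28.75 G loc [-112.2   22.5] 204.99227516303745 tip(37,178) loc [-5.2 22.5] 62.99227516303745
theta,s [ 34.8 186.7] res [-0. -0.] G [419.6 -70.2 205. ]
pics/plane_k.png 0 [(33, 16, 0.9), (-13, 58, 0.87), (56, -14, 0.85), (-28, 46, 0.83), (46, 31, 0.82), (5, 6, 0.82)]
pics/plane_k.png 1 [(33, 15, 0.93), (49, 58, 0.81), (-45, 58, 0.8), (1, -58, 0.79), (-44, -58, 0.79), (8, 58, 0.78)]
pics/plane_k.png 2 [(34, 16, 0.98), (34, 57, 0.8), (31, -47, 0.8), (-11, 58, 0.79), (-33, 25, 0.78), (30, -12, 0.75)]
[ 0.09828962 -0.46580161 -1.29538442] [419.61136549 -70.06585528 185.99400644] 14.592455757848285
x=-60..0
-8 [66, 68, 69, 71, 73, 72, 70, 95, 119, 120, 122, 122, 96, 78, 76, 79]
-12 [67, 75, 77, 77, 75, 74, 75, 98, 120, 121, 122, 121, 99, 77, 77, 80]
-16 [67, 77, 78, 77, 76, 75, 75, 90, 116, 120, 122, 121, 103, 77, 76, 79]
-20 [67, 77, 77, 77, 77, 75, 74, 77, 89, 105, 121, 120, 99, 77, 76, 80]
-24 [67, 76, 76, 77, 76, 73, 69, 68, 71, 87, 117, 122, 105, 77, 76, 79]
-28 [67, 75, 76, 77, 72, 68, 70, 75, 78, 86, 120, 122, 102, 75, 76, 79]
-32 [65, 69, 65, 71, 70, 74, 79, 85, 88, 96, 121, 122, 104, 69, 71, 74]
-36 [67, 67, 64, 72, 75, 82, 86, 94, 99, 107, 126, 128, 120, 78, 68, 69]
-40 [67, 70, 74, 76, 82, 91, 96, 102, 108, 120, 131, 130, 127, 83, 69, 69]
-44 [71, 77, 79, 81, 90, 100, 102, 106, 121, 129, 132, 132, 126, 82, 69, 69]
-48 [78, 81, 82, 88, 100, 103, 93, 102, 127, 131, 132, 132, 127, 88, 68, 68]
-52 [80, 83, 85, 98, 102, 90, 75, 105, 130, 131, 131, 132, 128, 85, 68, 66]
-56 [83, 83, 85, 105, 109, 100, 103, 117, 130, 128, 128, 129, 127, 101, 93, 105]
```

Request:
{"fn": "step_arm", "kwargs": {
  "increments": [
    [[0,0.2,-1.5,0],[0,0.3,-3.5,0],[-0.3,-1,-5,-1],[-0.8,-3,-5,-4],[-1.6,-5.5,-5,-8],[-2.4,-8,-5,-13],[-3.2,-10.5,-5,-18],[-4,-13,-5,-23],[-4.8,-15.5,-5,-28],[-5.6,-18,-5,-33],[-6.4,-20.5,-5,-35],[-6.8,-21.8,-5,-35.1]]
  ]
}}

```text
clock: 30.3
tool_pos: [425.7, -301.1, 235.7]
tool_rot: [[-0.944, -0.331, -0.0], [-0.331, 0.944, -0.001], [0.001, -0.0, -1.0]]
ft_force: [0.9, 0.2, -1.2]
finger_gap: 14.6
```

```bash
bash chk.sh l -60 0 -60 -8; python3 rodfit.py
```

```text
clock 30.3 G loc [-182.4 -196.6] 254.66517875806932 tip(37,178) loc [ -75.4 -196.6] 112.66517875806932
theta,s [ 34.6 179.5] res [-1.1  1.   2.1  0. ] G [ 426.1 -298.3  254.7]
pics/plane_l.png 0 [(33, 16, 0.9), (56, -14, 0.85), (-21, -40, 0.84), (46, 31, 0.82), (-57, 36, 0.82), (5, 6, 0.82)]
pics/plane_l.png 1 [(33, 15, 0.93), (-44, 58, 0.82), (-45, -59, 0.82), (49, 58, 0.81), (1, -58, 0.8), (-56, -58, 0.79)]
pics/plane_l.png 2 [(34, 16, 0.98), (-58, 58, 0.81), (34, 57, 0.8), (-14, 56, 0.8), (32, -47, 0.79), (-55, 36, 0.77)]
[-0.42412527  0.6175449  -1.18844874] [ 426.60012246 -296.78868762  236.0973656 ] 14.759185210076973
x=-60..0
-8 [79, 91, 87, 97, 103, 99, 96, 104, 115, 116, 117, 116, 92, 74, 73, 76]
-12 [75, 109, 114, 116, 114, 112, 113, 114, 114, 117, 117, 116, 96, 74, 73, 76]
-16 [81, 116, 117, 119, 118, 115, 115, 117, 115, 116, 117, 117, 99, 73, 73, 76]
-20 [89, 117, 119, 119, 119, 116, 115, 117, 116, 116, 117, 117, 94, 75, 73, 77]
-24 [83, 116, 118, 119, 119, 115, 116, 117, 115, 116, 116, 117, 101, 74, 74, 75]
-28 [84, 115, 116, 117, 113, 111, 113, 117, 115, 116, 116, 117, 
[... 172 characters left out ...]
 82, 64, 64, 64, 64, 66, 97, 124, 125, 126, 125, 121, 79, 66, 66]
-44 [83, 85, 63, 64, 65, 64, 67, 97, 124, 125, 127, 126, 120, 78, 66, 67]
-48 [81, 86, 62, 64, 63, 64, 66, 95, 123, 125, 126, 126, 121, 84, 64, 66]
-52 [82, 78, 62, 65, 68, 66, 67, 100, 124, 126, 127, 126, 121, 82, 65, 63]
-56 [89, 99, 100, 98, 96, 93, 98, 113, 125, 122, 123, 123, 123, 97, 89, 100]
-60 [78, 94, 94, 97, 99, 96, 94, 94, 100, 98, 97, 95, 101, 97, 92, 96]
side 0.56 415 far end [299.4 147.7] near [339.7  95.3] axis [-0.6  0.8] elong 9.791683490844335
top 0.91 402 far end [413.6 228.5] near [454.7 258.4] axis [-0.8 -0.6] elong 5.857221542456644
theta,s [ 34.6 177.2] res [-0.9  0.8  1.7 -0. ] G [ 426.6 -296.8  255.1]
```

The region around b is now clean plate, so b has dropped and only d is left. I'll increase the slant in the stand again.

Request:
{"fn": "step_arm", "kwargs": {
  "increments": [
    [[0,0,1.5,0],[0,0,3,0],[0,0,4.2,0],[0,0,5,0],[0,0,5.3,0],[0,0,5.3,0]]
  ]
}}

```text
clock: 31.45
tool_pos: [426.4, -298.4, 182.8]
tool_rot: [[-0.943, -0.334, -0.0], [-0.334, 0.943, 0.0], [0.0, 0.0, -1.0]]
ft_force: [0.0, 0.2, -0.7]
finger_gap: 14.9
```

Request:
{"fn": "step_arm", "kwargs": {
  "increments": [
    [[0.4,0,0.1,0],[0.9,0,0.3,0],[1.4,0,0.6,0],[1.9,0,0.9,0],[2.4,0,1.2,0],[2.9,0,1.5,0],[3.4,0,1.8,0],[3.6,0,1.9,0],[3.6,0,1.9,0]]
  ],
  "grip_force": 15
}}

```text
clock: 32.35
tool_pos: [391.9, -310.6, 163.8]
tool_rot: [[-0.943, -0.333, -0.001], [-0.333, 0.943, 0.0], [0.001, 0.0, -1.0]]
ft_force: [0.9, 0.0, -1.0]
finger_gap: 16.9
```

Request:
{"fn": "step_arm", "kwargs": {
  "increments": [
    [[0,0,0,0],[0,0,0,0],[0,0,0,0],[0,0,0,0]]
  ],
  "grip_force": 60
}}

```text
clock: 32.75
tool_pos: [392.6, -310.5, 164.1]
tool_rot: [[-0.943, -0.334, 0.0], [-0.334, 0.943, -0.0], [-0.0, -0.0, -1.0]]
ft_force: [0.5, 0.2, 0.4]
finger_gap: 15.0
```

Request:
{"fn": "step_arm", "kwargs": {
  "increments": [
    [[0,0,-1,0],[0,0,-2,0],[0,0,-4,0],[0,0,-6.5,0],[0,0,-6.5,0]]
  ]
}}

```text
clock: 33.25
tool_pos: [394.2, -311.7, 232.3]
tool_rot: [[-0.943, -0.333, 0.005], [-0.333, 0.943, -0.004], [-0.004, -0.005, -1.0]]
ft_force: [0.7, 0.0, -1.1]
finger_gap: 14.8
```

```bash
python3 rodfit.py; python3 -c "
from bench import robot;s=robot.read_state();print(s['clock'],s['ft_force'],s['tool_pos'],s['joints'])"
```

```text
side 0.8 470 far end [303.7 145.7] near [352.1  95.1] axis [-0.7  0.7] elong 10.13707083899641
top 0.87 605 far end [420.1 238.9] near [467.6 279.1] axis [-0.8 -0.6] elong 5.647977347972175
theta,s [ 38.6 184.3] res [ 1.8  1.2  1.2 -1.9] G [ 394.1 -311.6  251.3]
33.45 [-0.35802682  0.06198558 -1.54456203] [ 391.42465772 -310.26087494  228.27112833] [ 0.84045922  0.51267213 -0.40517292  1.89792184  0.27638995  0.78769345
  2.19549931]
```

Slant is now about 39°. I'll go back over the sieve with the tip above (28,33), on the +y side of d.

Request:
{"fn": "step_arm", "kwargs": {
  "increments": [
    [[-1,2,0,0],[-2.4,4.3,0,0],[-3.8,6.6,0,0],[-5.2,8.9,0,0],[-6.6,11.2,0,0],[-8,13.5,0,0],[-9.4,15.8,0,0],[-10.8,18.1,0,0],[-12,20.4,0,0],[-13,22,0,0],[-13.4,22.7,0,0],[-13.4,22.7,0,0]]
  ]
}}

```text
clock: 34.65
tool_pos: [442.7, -51.0, 228.5]
tool_rot: [[-0.942, -0.336, -0.001], [-0.336, 0.942, 0.0], [0.001, 0.001, -1.0]]
ft_force: [-0.4, 0.2, -2.3]
finger_gap: 14.9
```

Request:
{"fn": "step_arm", "kwargs": {
  "increments": [
    [[0,0,1.5,0],[0,0,3,0],[0,0,3.5,0],[0,0,3.5,0],[0,0,3.5,0]]
  ]
}}

```text
clock: 35.15
tool_pos: [443.1, -52.5, 194.2]
tool_rot: [[-0.943, -0.333, 0.0], [-0.333, 0.943, -0.0], [-0.0, -0.0, -1.0]]
ft_force: [-0.8, -0.1, -1.7]
finger_gap: 14.6
```

```bash
bash chk.sh m 4 60 -8 48; python3 rodfit.py
```

```text
clock 35.15 G loc [-83.4  32.1] 213.23517175360936 tip(37,178) loc [23.6 32.1] 71.23517175360936
theta,s [ 62.5 208.1] res [-28.3  -7.4  14.7  21. ] G [443.4 -52.1 213.5]
pics/plane_m.png 0 [(56, -14, 0.85), (34, 16, 0.85), (-22, -43, 0.85), (43, 33, 0.83), (21, -46, 0.8), (64, 58, 0.8)]
pics/plane_m.png 1 [(5, 22, 0.86), (-36, 58, 0.83), (-57, 58, 0.81), (49, 58, 0.81), (-22, 56, 0.8), (1, -58, 0.8)]
pics/plane_m.png 2 [(35, 16, 0.89), (-56, 59, 0.82), (-12, 58, 0.81), (-14, -42, 0.81), (34, 57, 0.81), (-47, -16, 0.8)]
[ 0.51095194 -0.26148306 -1.51971346] [443.16973991 -51.87169993 194.26332662] 14.974492579594594
x=4..60
48 [60, 60, 62, 112, 136, 133, 134, 133, 122, 71, 65, 65, 65, 64, 72]
44 [60, 59, 68, 100, 114, 112, 122, 126, 119, 77, 67, 65, 65, 67, 75]
40 [70, 66, 73, 81, 81, 83, 90, 95, 100, 99, 95, 96, 101, 99, 104]
36 [79, 76, 77, 79, 79, 78, 78, 77, 93, 126, 128, 128, 132, 131, 131]
32 [79, 80, 80, 79, 79, 76, 78, 77, 100, 130, 137, 137, 136, 136, 136]
28 [79, 79, 79, 79, 76, 76, 73, 75, 96, 126, 138, 138, 136, 136, 136]
24 [106, 102, 87, 78, 83, 94, 85, 79, 86, 102, 136, 139, 136, 136, 136]
20 [94, 98, 85, 86, 101, 115, 108, 103, 118, 98, 116, 122, 127, 131, 132]
16 [75, 76, 89, 105, 119, 127, 122, 124, 142, 103, 71, 77, 88, 87, 90]
12 [79, 92, 109, 121, 128, 127, 121, 125, 130, 84, 57, 59, 61, 60, 62]
8 [96, 112, 123, 132, 126, 114, 94, 104, 99, 70, 60, 60, 61, 60, 64]
4 [113, 125, 132, 129, 112, 89, 77, 82, 80, 65, 64, 63, 65, 65, 69]
0 [127, 133, 130, 108, 87, 83, 83, 81, 78, 68, 66, 66, 66, 67, 78]
-4 [133, 129, 106, 88, 94, 102, 104, 101, 90, 77, 67, 65, 66, 77, 80]
-8 [129, 105, 85, 101, 112, 118, 122, 118, 109, 90, 73, 78, 93, 106, 103]
side 0.77 466 far end [274.8 226.8] near [323.9 176.9] axis [-0.7  0.7] elong 9.826970958432884
top 0.58 1208 far end [210.1 316.4] near [224.3 278.7] axis [-0.4  0.9] elong 1.0527777883908258
theta,s [ 39.5 180.8] res [ 0. -0.] G [443.2 -51.9 213.3]
```

```bash
python3 -c "
import cv2
for f in 'lm':
  g=cv2.GaussianBlur(cv2.imread('pics/plane_%s.png'%f),(0,0),2)[:,:,1]
  print(f,'x=-12..27')
  for y in range(39,-1,-3): print(y,[int(g[int((70-y)*4),int((70+x)*4)]) for x in range(-12,28,3)])"
```

```text
l x=-12..27
39 [125, 113, 101, 101, 103, 108, 106, 102, 109, 120, 129, 125, 124, 121]
36 [127, 125, 123, 122, 124, 126, 125, 123, 123, 124, 124, 122, 121, 120]
33 [128, 129, 127, 127, 129, 129, 129, 125, 123, 122, 121, 121, 119, 120]
30 [129, 128, 127, 128, 128, 128, 126, 121, 120, 121, 121, 121, 120, 122]
27 [127, 125, 123, 125, 124, 123, 122, 120, 119, 121, 120, 121, 120, 120]
24 [121, 114, 105, 110, 114, 116, 119, 120, 114, 112, 116, 119, 121, 115]
21 [112, 93, 84, 88, 92, 95, 100, 103, 97, 91, 97, 102, 107, 102]
18 [100, 78, 74, 75, 75, 75, 80, 83, 80, 78, 83, 85, 90, 99]
15 [102, 79, 74, 74, 74, 74, 75, 75, 79, 82, 84, 83, 85, 105]
12 [106, 78, 73, 74, 73, 75, 77, 78, 83, 84, 84, 84, 83, 101]
9 [104, 75, 72, 73, 75, 79, 82, 83, 83, 83, 83, 81, 80, 87]
6 [98, 75, 73, 74, 77, 83, 83, 84, 84, 82, 79, 75, 75, 73]
3 [96, 75, 74, 74, 78, 83, 83, 83, 81, 78, 74, 73, 73, 72]
0 [102, 76, 74, 74, 78, 82, 83, 81, 76, 71, 72, 74, 78, 78]
m x=-12..27
39 [78, 75, 70, 70, 72, 73, 71, 69, 74, 80, 79, 79, 79, 81]
36 [78, 79, 76, 75, 77, 78, 78, 76, 78, 79, 79, 79, 77, 78]
33 [78, 79, 77, 78, 78, 78, 80, 80, 80, 79, 80, 79, 77, 78]
30 [79, 77, 77, 78, 79, 78, 78, 79, 80, 80, 80, 77, 74, 74]
27 [78, 78, 77, 78, 84, 84, 80, 79, 79, 79, 77, 76, 77, 75]
24 [77, 77, 77, 80, 96, 107, 105, 101, 88, 77, 80, 86, 95, 90]
21 [78, 78, 78, 80, 92, 100, 102, 102, 87, 79, 89, 101, 111, 108]
18 [79, 78, 78, 78, 78, 79, 80, 83, 83, 91, 104, 114, 123, 120]
15 [78, 78, 78, 78, 77, 74, 75, 82, 94, 106, 116, 124, 127, 125]
12 [77, 77, 78, 77, 76, 76, 85, 97, 109, 118, 126, 128, 127, 122]
9 [78, 76, 77, 74, 77, 87, 100, 110, 119, 128, 130, 126, 119, 106]
6 [77, 75, 75, 79, 90, 101, 112, 122, 129, 133, 127, 118, 101, 83]
3 [75, 75, 79, 91, 104, 114, 123, 129, 133, 130, 116, 100, 84, 77]
0 [75, 83, 94, 106, 116, 124, 131, 134, 130, 116, 96, 85, 83, 83]
```

That's only a light patch, since map l shows clean plate there. Lowering to just above the plate beside d.

Request:
{"fn": "step_arm", "kwargs": {
  "increments": [
    [[0,0.1,0.5,0],[0,0.1,1,0],[0,0.1,1.3,0],[0,0.1,1.3,0]]
  ]
}}

```text
clock: 36.1
tool_pos: [442.2, -50.9, 180.4]
tool_rot: [[-0.943, -0.334, -0.001], [-0.334, 0.943, 0.0], [0.001, 0.001, -1.0]]
ft_force: [0.5, -0.1, -1.4]
finger_gap: 14.9
```

Request:
{"fn": "step_arm", "kwargs": {
  "increments": [
    [[0,0,0.1,0],[0,0,0.1,0],[0,0,0.1,0]]
  ]
}}

```text
clock: 36.4
tool_pos: [442.8, -50.9, 180.1]
tool_rot: [[-0.943, -0.333, 0.0], [-0.333, 0.943, 0.0], [-0.0, -0.0, -1.0]]
ft_force: [0.4, 0.1, -1.3]
finger_gap: 15.0
```

```bash
python3 rodfit.py; python3 -c "
from bench import robot;s=robot.read_state();print(s['clock'],s['ft_force'],s['tool_pos'])"
```

```text
side 0.84 401 far end [275.1 230.1] near [322.4 183.4] axis [-0.7  0.7] elong 10.595638503666192
top 0.24 1270 far end [203.6 312.7] near [230.9 282.8] axis [-0.7  0.7] elong 1.0604226514174468
theta,s [ 39.9 178.6] res [0. 0.] G [442.8 -50.9 199.1]
36.6 [ 0.47602515 -0.59202892 -0.92424371] [442.74264321 -50.92288817 180.09295535]
```

Request:
{"fn": "step_arm", "kwargs": {
  "increments": [
    [[0,-0.4,0.05,0],[0,-0.8,0.05,0],[0,-1.1,0.05,0],[0,-1.4,0.05,0],[0,-1.7,0.05,0],[0,-1.9,0.05,0],[0,-1.9,0.05,0]]
  ]
}}

```text
clock: 37.3
tool_pos: [449.2, -69.2, 179.5]
tool_rot: [[-0.943, -0.333, 0.0], [-0.333, 0.943, -0.0], [-0.0, -0.0, -1.0]]
ft_force: [0.4, 0.1, -0.6]
finger_gap: 15.0
```

```bash
bash chk.sh n 4 60 -16 40
```

```text
clock 37.3 G loc [-83.3  14.2] 198.4747090046994 tip(37,178) loc [23.7 14.2] 56.474709004699406
theta,s [ 39.5 179.7] res [-0.  0.] G [449.  -68.7 198.5]
pics/plane_n.png 0 [(26, 12, 0.85), (56, -14, 0.84), (46, 30, 0.84), (4, 35, 0.81), (-34, 25, 0.8), (29, -50, 0.8)]
pics/plane_n.png 1 [(-25, -57, 0.86), (-12, -58, 0.84), (-34, 24, 0.83), (6, 33, 0.83), (30, -52, 0.81), (49, 58, 0.81)]
pics/plane_n.png 2 [(-32, 25, 0.91), (31, -50, 0.85), (27, 11, 0.85), (-11, -56, 0.82), (34, 57, 0.81), (-14, 56, 0.8)]
[ 0.43492751 -0.36416187 -2.68977072] [449.00325292 -68.68632507 179.51314958] 14.66429473751052
x=4..60
40 [104, 97, 103, 125, 133, 129, 126, 125, 122, 102, 95, 95, 101, 98, 104]
36 [132, 128, 128, 130, 129, 126, 125, 125, 126, 127, 127, 128, 132, 130, 132]
32 [134, 132, 128, 126, 126, 125, 126, 124, 126, 130, 136, 137, 135, 135, 135]
28 [121, 114, 118, 122, 119, 111, 117, 123, 130, 137, 139, 138, 137, 136, 136]
24 [92, 83, 89, 95, 90, 82, 86, 96, 125, 129, 136, 139, 136, 136, 135]
20 [79, 79, 78, 77, 74, 79, 81, 79, 100, 100, 115, 121, 126, 131, 131]
16 [78, 77, 77, 73, 79, 93, 102, 90, 84, 69, 72, 77, 87, 87, 89]
12 [77, 75, 73, 82, 96, 109, 118, 95, 80, 58, 58, 60, 61, 59, 62]
8 [77, 74, 85, 100, 111, 116, 117, 92, 82, 64, 61, 60, 60, 61, 64]
4 [77, 87, 102, 112, 114, 104, 98, 83, 82, 66, 63, 64, 65, 64, 69]
0 [90, 104, 109, 109, 102, 96, 83, 77, 74, 62, 66, 67, 66, 67, 78]
-4 [102, 111, 105, 96, 95, 92, 87, 85, 79, 71, 64, 62, 67, 77, 80]
-8 [100, 100, 96, 96, 101, 108, 110, 107, 97, 81, 70, 78, 93, 106, 103]
-12 [96, 93, 93, 105, 115, 121, 124, 122, 114, 95, 80, 88, 108, 129, 130]
-16 [92, 85, 98, 114, 120, 123, 125, 124, 119, 108, 86, 88, 119, 133, 134]
```

Bead d has dropped too. I'll lift out and travel to the stand, then check the empty sieve with a picture.

Request:
{"fn": "step_arm", "kwargs": {
  "increments": [
    [[0,0.2,-1,0],[0,0.2,-2.5,0],[0,0,-4.5,0],[1,-2,-5,0],[2.3,-4.5,-5,0],[3.7,-7,-5,0],[5,-9.5,-5,0],[6.3,-12,-5,0],[7.6,-14.5,-5,0],[9,-17,-5,0],[10.2,-19.5,-5,0],[11,-20.9,-5,0]]
  ]
}}

```text
clock: 38.85
tool_pos: [414.4, -305.1, 230.1]
tool_rot: [[-0.944, -0.331, 0.0], [-0.331, 0.944, -0.001], [0.0, -0.001, -1.0]]
ft_force: [0.6, -0.3, -1.5]
finger_gap: 14.9
```

```bash
python3 look.py z|head -1; python3 rodfit.py; python3 - <<'E'
import cv2,numpy as np,subprocess
from h import *
i=eyes.read_camera('side');t=eyes.read_camera('top')
p=cv2.resize(cv2.imread('pics/plane_z.png'),(450,450))
a=cv2.resize(i[100:275,200:375],(350,350),interpolation=3)
b=cv2.copyMakeBorder(a,0,100,0,0,0);w=cv2.resize(t[180:290,250:440],(345,200),interpolation=3)
o=np.hstack([p,b]);cv2.imwrite('pics/fin.png',o)
E
```

```text
clock 38.85 G loc [-194.5 -196.6] 249.10997725971123 tip(37,178) loc [ -87.5 -196.6] 107.10997725971123
side 0.86 459 far end [298.8 147. ] near [344.1  97. ] axis [-0.7  0.7] elong 9.459645202088977
top 0.76 581 far end [413.5 226.6] near [458.8 265. ] axis [-0.8 -0.6] elong 5.523551481093581
theta,s [ 40.  181.7] res [-1.5  1.   2.3  0.2] G [ 414.7 -303.   248.8]
```

View pics/fin.png

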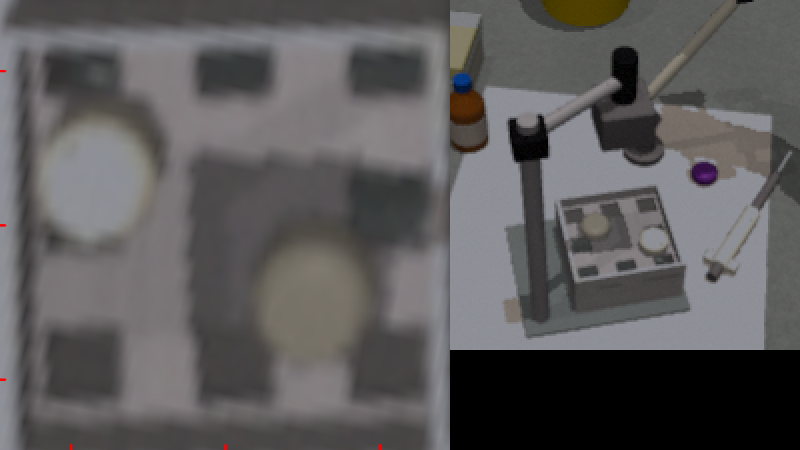

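The sieve holds only the two large beads: in the left map at (100,180) and (312,297), and on the right both pucks with no small beads. Now I'll seat the rod's tip in the stand mouth and pivot it upright.

Request:
{"fn": "step_arm", "kwargs": {
  "increments": [
    [[0,0,1.5,0],[0,0,3,0],[0,0,4.3,0],[0,0,5.2,0],[0,0,5.6,0],[0,0,5.6,0],[0,0,5.6,0]]
  ]
}}

```text
clock: 40.0
tool_pos: [415.4, -302.6, 173.9]
tool_rot: [[-0.943, -0.334, 0.001], [-0.334, 0.943, -0.0], [-0.001, -0.001, -1.0]]
ft_force: [0.6, -0.2, -0.7]
finger_gap: 14.6
```

Request:
{"fn": "step_arm", "kwargs": {
  "increments": [
    [[0,0,0,0],[-0.8,0,-0.35,0],[-1.5,0,-0.65,0],[-2.2,0,-0.93,0],[-2.9,0,-1.17,0],[-3.5,0,-1.38,0],[-4.2,0,-1.6,0],[-4.2,0,-1.6,0]]
  ],
  "grip_force": 15
}}

```text
clock: 40.8
tool_pos: [456.1, -287.9, 189.8]
tool_rot: [[-0.942, -0.335, 0.002], [-0.335, 0.942, 0.0], [-0.001, -0.0, -1.0]]
ft_force: [0.2, 0.3, -0.6]
finger_gap: 16.2
```

```bash
python3 rodfit.py; python3 -c "
from bench import robot;s=robot.read_state();print(s['clock'],s['ft_force'],s['tool_pos'])"
```

```text
side 0.72 237 far end [302.3 153.6] near [325.  113.6] axis [-0.5  0.9] elong 8.740588793800056
top 0.65 273 far end [405.3 231.4] near [436.7 245.6] axis [-0.9 -0.4] elong 4.005413942908906
theta,s [ 27.1 148.5] res [-3.7  3.1  6.9  0.1] G [ 456.  -287.9  208.8]
41.0 [-0.87927994  0.23412972 -1.40891721] [ 454.04562056 -288.71008573  189.27984111]
```

Slant is down to 27° with no force. Continuing to upright.

Request:
{"fn": "step_arm", "kwargs": {
  "increments": [
    [[-0.7,0,-0.15,0],[-1.4,0,-0.3,0],[-2,0,-0.43,0],[-2.7,0,-0.5,0],[-3.4,0,-0.57,0],[-4.1,0,-0.6,0],[-4.8,0,-0.6,0],[-5.5,0,-0.6,0],[-6.2,0,-0.55,0],[-6.9,0,-0.5,0],[-7.6,0,-0.45,0],[-7.6,0,-0.45,0]]
  ]
}}

```text
clock: 42.2
tool_pos: [527.4, -262.4, 193.9]
tool_rot: [[-0.942, -0.335, 0.001], [-0.335, 0.942, 0.001], [-0.001, 0.0, -1.0]]
ft_force: [0.9, -0.2, -2.2]
finger_gap: 16.4
```

```bash
cat > lean.py <<'E'
from h import *
np.set_printoptions(precision=1,suppress=True)
s=robot.read_state();R=np.array(s['tool_rot']);G=s['tool_pos']-19*R[:,2];print(s['clock'],s['ft_force'],'G',G,s['finger_gap'])
for c in('side','top'):
    eyes.read_camera(c);m=eyes.camera_model(c)
    for r in eyes.masks_of(c,'rod')[:2]:
        ys,xs=np.nonzero(r['pixels']);P=np.c_[xs,ys].astype(float);mu=P.mean(0);w,v=np.linalg.eigh(np.cov((P-mu).T))
        print(c,round(r['score'],2),len(xs),'centroid',mu,'axis',v[:,1]*np.sign(v[1,1]),'box',r['box'])
    a,b=proj(m,(521.5,-265,80)),proj(m,(521.5,-265,165));d=(a-b)/np.linalg.norm(a-b);print('  upright: z80',a,'z165',b,'dir',d*np.sign(d[1]))
E
python3 lean.py
```

```text
42.2 [ 0.9 -0.2 -2.2] G [ 527.4 -262.4  212.9] 16.387584705907784
side 0.67 153 centroid [297.8 130.3] axis [0. 1.] box [293.6, 121.6, 7.9, 25.5]
side 0.37 7006 centroid [270.9 211. ] axis [-0.  1.] box [227.9, 124.7, 96.3, 143.3]
  upright: z80 [298.1 155.9] z165 [299.5 132.4] dir [-0.1  1. ]
  upright: z80 [412.4 230.5] z165 [424.5 224. ] dir [-0.9  0.5]
```

Request:
{"fn": "step_arm", "kwargs": {
  "increments": [
    [[0.2,0,0.4,0],[0.4,0,0.9,0],[0.4,0,1.4,0],[0.4,0,1.9,0],[0.4,0,2.3,0],[0.4,0,2.3,0],[0.4,0,2.3,0]]
  ]
}}

```text
clock: 43.1
tool_pos: [522.6, -264.5, 170.9]
tool_rot: [[-0.943, -0.333, -0.0], [-0.333, 0.943, 0.0], [-0.0, 0.0, -1.0]]
ft_force: [-0.4, 0.3, -1.5]
finger_gap: 16.2
```

```bash
python3 lean.py
```

```text
43.1 [-0.4  0.3 -1.5] G [ 522.6 -264.5  189.9] 16.18990284077043
  upright: z80 [298.1 155.9] z165 [299.5 132.4] dir [-0.1  1. ]
  upright: z80 [412.4 230.5] z165 [424.5 224. ] dir [-0.9  0.5]
```

Request:
{"fn": "step_arm", "kwargs": {
  "increments": [
    [[0,0,0.2,0],[0,0,0.35,0],[0,0,0.35,0],[0,0,0.35,0]]
  ]
}}

```text
clock: 43.7
tool_pos: [522.4, -264.5, 167.4]
tool_rot: [[-0.943, -0.333, -0.0], [-0.333, 0.943, 0.0], [0.0, 0.0, -1.0]]
ft_force: [-0.3, 0.9, -2.2]
finger_gap: 16.9
```

Request:
{"fn": "step_arm", "kwargs": {
  "increments": [
    [[0,0,0,0],[0,0,0,0],[0,0,0,0],[0,0,0,0],[0,0,0,0],[0,0,0,0],[0,0,0,0],[0,0,0,0]]
  ],
  "gripper": 1
}}

```text
clock: 44.5
tool_pos: [522.5, -264.5, 167.5]
tool_rot: [[-0.943, -0.333, 0.0], [-0.333, 0.943, 0.0], [-0.0, 0.0, -1.0]]
ft_force: [-0.9, 0.1, -0.1]
finger_gap: 78.4
```

Request:
{"fn": "step_arm", "kwargs": {
  "increments": [
    [[0,0,0,0],[0,0,-1.5,0],[0,0,-4,0],[0,0,-6.5,0],[0,0,-9,0],[0,0,-11,0],[2,-2,-12,0],[5,-5,-12,0],[8,-8,-12,0],[8,-8,-12,0],[8,-8,-12,0]]
  ]
}}

```text
clock: 45.6
tool_pos: [472.9, -367.5, 287.2]
tool_rot: [[-0.944, -0.331, -0.0], [-0.331, 0.944, 0.0], [0.0, 0.001, -1.0]]
ft_force: [0.6, -0.0, 0.0]
finger_gap: 88.2
```

```bash
python3 lean.py; python3 - <<'E'
from h import *
mt=eyes.camera_model('top');ms=eyes.camera_model('side')
for c in('side','top'):
    cv2.imwrite(f'pics/end_{c}.png',eyes.read_camera(c))
a=cv2.imread('pics/top0.png').astype(int);b=cv2.imread('pics/end_top.png').astype(int)
s0=cv2.imread('pics/side0.png').astype(int);s1=cv2.imread('pics/end_side.png').astype(int)
for n,(x,y) in {'bottle':(392,125),'jar':(195,145),'dish':(219,298),'rack':(170,240),'pip':(360,305),'purple':(391,275),'rodtop':(431,220),'stand':(402,238)}.items():
    print(n,'top diff',round(np.abs(a-b)[y-14:y+15,x-14:x+15].mean(),1))
for n,(x,y) in {'rodtop':(300,125),'rodmid':(299,140),'camhead':(288,160)}.items():
    print(n,'side diff',round(np.abs(s0-s1)[y-8:y+9,x-8:x+9].mean(),1))
print(W2L([0,0]))
E
python3 look.py y; python3 -c "
import cv2,numpy as np
a=cv2.imread('pics/plane_z.png').astype(int);b=cv2.imread('pics/plane_y.png').astype(int);print('sieve diff',np.abs(a-b).mean())"
```

```text
45.6 [ 0.6 -0.   0. ] G [ 472.9 -367.5  306.2] 88.21483826477403
side 0.59 6955 centroid [270.8 210.6] axis [-0.  1.] box [230.5, 122.7, 85.2, 148.7]
side 0.43 167 centroid [298.4 130.4] axis [-0.  1.] box [294.5, 121.6, 8.9, 27.1]
  upright: z80 [298.1 155.9] z165 [299.5 132.4] dir [-0.1  1. ]
top 0.64 224 centroid [418.8 225.4] axis [-0.9  0.5] box [402.7, 216.0, 29.4, 16.8]
  upright: z80 [412.4 230.5] z165 [424.5 224. ] dir [-0.9  0.5]
bottle top diff 2.7
jar top diff 2.8
dish top diff 2.9
rack top diff 2.9
pip top diff 2.9
purple top diff 2.8
rodtop top diff 14.1
stand top diff 4.2
rodtop side diff 6.6
rodmid side diff 13.5
camhead side diff 1.3
[-483.9972031   228.75304892]
clock 45.9 G loc [-157.8 -273.5] 306.57765895870267 tip(37,178) loc [ -50.8 -273.5] 164.57765895870267
small0_center side 0.53 [-46.4 280.9]
large0 side 0.53 [-123.5  -88.4]
large0 side 0.49 [28.8 -7.1]
large0 side 0.45 [-32.9  22.8]
sieve diff 0.8057238520408163
```

```bash
python3 -c "
from bench import robot;print(robot.finish_job())"
```

```text
the job is handed in; nothing more can be done
None
```

All five small beads dropped through the sieve, both large beads stayed in it, and the rod is back upright in its stand, released. I handed the job in at about 46 s of the 72 s allowed.

**How it went:** I gripped the rod in its stand and pivoted it in the fingers against the stand's mouth to a 35–40° slant. I then pushed the beads into the holes, re-slanted once for the last one, and reversed the pivot to return the rod.

**Last checks:**
- **Sieve:** the last picture, taken after lifting out, shows only the two pucks on the plate. A later numeric comparison shows the sieve unchanged since then. I couldn't see into the catch box, so "dropped through" rests on the beads being gone from the plate.
- **Rod:** it matches the expected upright axis in both fixed views, and the gripper is clear of everything.
- **Bystanders and camera head:** the bottle, jar, dish, rack, pipette and camera head look unchanged from the first pictures.

**Trouble on the way:**
- **Jams:** the rod jammed twice while pushing forward at one bead, with about 28 N and 19 N along the rod. I backed off both times.
- **Bead climb:** the rod rode up onto a bead once.
- **Plate contact:** the tip touched the plate lightly twice, at about 6 N and 4 N.
- **Detectors:** the trained networks mostly missed the small beads, so I tracked them with rectified pictures of the plate and template matching. In the final call, the small-bead detector reported one hit well off the sieve, which I took as false.

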